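Clamp the egg mould in the ratchet press

TASK

Stand the two-part egg mould on the bed of the ratchet press between the jaws, then take the press lever by its knob and pump it back and forth, stop to stop, so the jaw creeps forward one click a stroke until it has pushed the mould hard against the fixed jaw and you feel it push back. Give it two more clicks to snug it and let go: do not crush the mould, do not ram the lever into its stops, do not push the moving jaw by hand, and leave the other things on the table where they are.

Things in the scene. Friction and masses are not known exactly. Their poses are not given: they have to be found in the camera images.
- mould: Loose white two-part egg mould block: black seam across the middle, brown egg tip standing 12 mm out of its top. 56 mm wide along its x, 80 long along its y (the way it is squeezed), 60 tall; 0.25 to 0.5 kg. Origin at the centre of its underside, z up. Pick it across the 56 mm width; either end may face the moving jaw.
- press: Fixed ratchet press, grey bed plate 12 mm thick, x -42 to 83, y -165 to 205 mm. Origin on the table under the rack. Squeezes towards its -y, against a fixed jaw block (64 wide, top z 74) with face at y -130. Guide strips 6 mm high beside the seat, inner faces x -33 and 33. Rack along y at x 0, up to z 64, pitch 8 mm: a pawl on the lever drives it to -y, one on the bed holds it.
- seat (a point): Point on the bed's top, 12 mm above the table, where the centre of the mould's underside belongs, midway between the guides, the mould's y along the press's y; axes as the press. There the mould's end touches the fixed jaw. A mould set down up to 12 mm farther from the fixed jaw (+y) is fine: the jaw pushes it home.
- jaw: Moving jaw plate, aluminium, 50 wide, 8 thick, z 16 to 66 mm; axes as the press. Its face is 20 mm to the -y side of its origin; at the start 18 to 30 mm clear of a mould touching the fixed jaw. Rides on the rack through a 1.5 N/mm coil spring (33 mm travel): once the mould is home each click adds 12 N on it, about 3.4 N at the knob. Well clamped is 10 to 44 N.
- lever_pivot (a point): The lever's upright pivot axis, 66 mm above the table; fixed to the press. The handle bar is bolted on the lever's hub at an angle not known (up to 0.25 rad off the press's -x at mid-stroke), so the ends of the stroke must be felt. Turning it counter-clockwise from above is forward: knob to the press's -y, rack advances. About 1 N of friction at the knob, no return spring.
- knob_grip (a point): Point to grip on the black upright knob (diameter 22, z 72 to 116 mm) at the lever's end, 160 mm from the pivot: on its axis, 98 mm above the table. It spins freely on the lever. The stroke is 0.28 rad, about 45 mm, between rubber-buffered stops that give 4 N/mm at the knob; it starts anywhere between. Stop to stop is one tooth; the click comes 4 to 7 mm before the forward stop.
- egg_stand: Bystander: gold foil egg on a white stand, 64 mm across, 87 tall, origin at its underside.
- label_roll: Bystander: paper label roll lying flat, 90 across, 45 tall, origin at its underside.
- jar: Bystander: amber jar, 64 across, 85 tall, origin at its underside.
- buffer_fwd (a joint): How far the forward stop's rubber buffer (black post beside the hub's tail) is squeezed, m: 0 when free, 1 mm for every 8.5 N at the knob; 3.4 mm (29 N) ruins it.
- buffer_back (a joint): The same for the back stop's buffer.
Mind the look-alikes: they are no part of the job. What is shaped like the mould but blue or red is not meant.

How it is judged:
By the outcome, as a careful person would: the job done as asked, in the order asked, and still so for the second after the job is handed in, with the robot touching nothing.
It also fails if it takes over 72 s, if anything falls off the work surface, if the arm or the gripper's body presses on something with over 40 N, if the wrist force passes 120 N, or if a joint passes its speed limit or range.

ROBOT

A 6-joint arm with a two-finger parallel gripper is mounted at the origin on the work surface. World frame = base frame: x ahead of the robot, y to its left, z up, the work surface at z = 0. Lengths are in m, angles in rad, forces in N, time in s.
With the tool pointing down it reaches from about 0.425 to 0.95 m from the base axis. Payload 3.5 kg.
Tool frame: the origin (TCP) lies between the finger pads; the fingertips stand 25 mm ahead of it and the grasp point (between the pads) lies 6 mm ahead of it (ctrl.finger_overhang is the distance from the TCP to the fingertips, in m); x points along the fingers, y is the direction in which the jaws open and shut, and the axes are right-handed (so a half turn about x gives the same grasp; the last joint's range is limited). The gripper opens to 85 mm and grips with 20 to 120 N. Pads are 22 mm wide; open, the fingers measure 114 mm over their backs; the gripper's body (76 mm by 85 mm) begins 54 mm behind the grasp point. The pads swing forward as they close: fully open they stand 13 mm farther back than shut.
Start: joints at [-1.479, 0.286, 1.577, -0, 1.279, -0.15], TCP at [0.162, -0.655, 0.256] pointing down, gripper open.
Joint ranges: [-2.77, 2.77], [-0.9, 2.22], [0.21, 2.48], [-1.53, 4.67], [0.24, 2.81], [-2.84, 2.84]. Speed limits (rad/s): [2.79, 2.79, 3.14, 3.14, 3.14, 3.14].

INTERFACE

Orientations are given as a unit quaternion [x, y, z, w].
In Python, from plant import ctrl gives the robot as it stands.
- The arm moves only by the tool play_rows, never from a script. Its argument "targets" is a list of rows, each an object with "delta_pos": the shift along the world's x, y, z normalised to -1 to 1, where 1 is 1000 mm, a list of three; "delta_rot": the turn, a rotation vector about the world's x, y, z normalised to -1 to 1, where 1 is pi rad, a list of three; "claw": the finger opening in mm, from 0 to 85.4. In form: [{"delta_pos": [tx, ty, tz], "delta_rot": [wx, wy, wz], "claw": claw}, ...]. A call has 1 to 20 rows; each row is the pose to reach, as a shift and turn from the pose measured when the call began, turning the shorter way round; what a row does not reach only later rows make up. A row lasts 1/12 s, in which the tool goes at most 41.7 mm and 7.16 degrees, less where a joint would pass 70% of its speed; a pose out of reach is approached as far as the arm can. A call with a number of a shift or a turn outside -1 to 1 is refused whole. A call with a gripper value outside its range is refused whole. The fingers move at their own pace and stop on an object; "newtons" is the grip in N (left out, the last holds). Time passes only in rows, so rows that repeat a pose let the fingers close. It gives the time, the measured TCP pose, the force and the opening at its end, in the units of the state.
- ctrl.get_state(): the state, without advancing time (a new reading comes with each control period).
- ctrl.read_camera(name): name is "scene" or "top" or "wrist"; returns the picture (480x640x3 uint8, blue, green, red); there is no depth.
- ctrl.calibration(name): a dict with "fx", "fy", "cx", "cy" (pixels), "camera_from_world" (4x4, takes a point from world to camera coordinates). Camera axes: x right, y down, z forward; pixel columns grow to the right and rows downward; lengths in m; the calibration is good to about 2 mm. A picture is of the moment at which its call begins: read the wrist's pose just before it. calibration takes no time and is no camera call; for the wrist camera it gives the pose at the moment of the call.
- ctrl.sign_off(): hands the job in, once; it reports no verdict.
The state is a dict: "time": time; "qpos": joint angles; "dq": joint speeds; "joint_efforts": joint torques, N m; "eef_pos": TCP position; "tcp_rot": TCP orientation; "contact_force": force on the tool from outside, world axes, zero at the start; "wrist_torque": the same for the moment, N m; "opening": opening from 0.0 (shut) to 1.0 (fully open).
Only numpy, scipy, OpenCV 4.12 (cv2) and the standard library are available. Lean on these libraries where they do the work, as an engineer would, in place of code of your own. Each camera call takes 0.05 s, during which the arm holds its last target. There are 200 camera calls.

## Working session

There is one attempt and no reset: what is moved stays moved. The work goes in short steps, Python scripts to look and compute and a tool call to move; the robot and the scene stay as the last step left them, time stands still between calls to the robot, and variables do not carry over. Pictures are saved under pics/ and viewed, about 8 in all and at most 12, crops included, and the job is handed in when it is done.

Besides the shell and the picture viewer there is one more tool, called by a JSON object that holds its "method" and its "body". play_rows: Moves the arm, as the interface text tells. Its arguments: {"type":"object","properties":{"targets":{"type":"array"},"newtons":{"type":"number"}},"required":["targets"]}

```bash
mkdir -p pics; ls
python3 - <<'E'
from plant import ctrl
import cv2
for n in ("top","scene"):
    cv2.imwrite(f"pics/{n}0.png",ctrl.read_camera(n)); c=ctrl.calibration(n); print(n,c)
s=ctrl.get_state(); print(s, ctrl.finger_overhang)
E
```

```text
pics
top {'fx': 500.3280013140358, 'fy': 500.3280013140358, 'cx': 315.7584813418121, 'cy': 245.1790393429334, 'camera_from_world': array([[-1.28697977e-02, -9.99867542e-01, -9.96325445e-03,
         4.79229154e-04],
       [-9.94619593e-01,  1.38252921e-02, -1.02668040e-01,
         4.93290044e-01],
       [ 1.02792186e-01,  8.58833117e-03, -9.94665777e-01,
         1.07472058e+00],
       [ 0.00000000e+00,  0.00000000e+00,  0.00000000e+00,
         1.00000000e+00]])}
scene {'fx': 543.6154776804325, 'fy': 543.6154776804325, 'cx': 318.0725417118654, 'cy': 235.83494144443262, 'camera_from_world': array([[ 0.41340862,  0.91052187,  0.00657625, -0.21527915],
       [ 0.76169473, -0.34186056, -0.55041121, -0.32260783],
       [-0.49891328,  0.23255383, -0.83486781,  1.62453649],
       [ 0.        ,  0.        ,  0.        ,  1.        ]])}
{'time': 0.1, 'qpos': array([-1.47901364e+00,  2.87081966e-01,  1.57805128e+00,  4.21929714e-05,
        1.27861723e+00, -1.49993348e-01]), 'dq': array([ 2.68590215e-04, -1.22118643e-03, -3.26049468e-03, -3.82333731e-05,
        5.63841169e-04, -8.21641896e-05]), 'joint_efforts': array([ 5.49028409e-04, -4.07297766e+01, -2.93696612e+01, -1.79453082e-04,
        3.43712010e-03,  1.30405024e-05]), 'eef_pos': array([ 0.16160435, -0.65480133,  0.25507099]), 'tcp_rot': array([ 0.70198286,  0.08603053, -0.70190991,  0.08450619]), 'contact_force': array([ 0.10382284,  0.97076579, -0.08208329]), 'wrist_torque': array([-0.07272869, -0.00756934,  0.01199659]), 'opening': 0.9996637134879636} 0.025
```

View pics/top0.png

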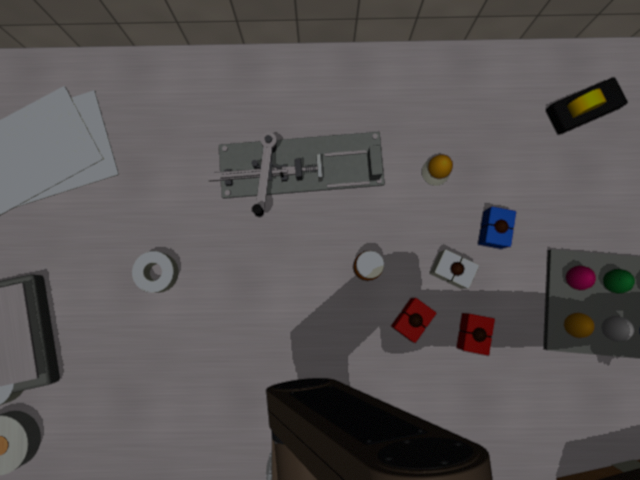

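View pics/scene0.png

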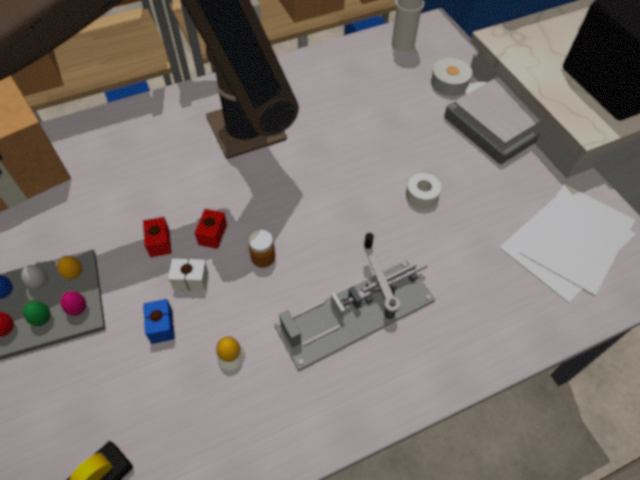

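Top view: the white mould is at about (456,267), with the press plate spanning (220–384,133–197). The fixed jaw is at (375,157), the moving jaw at (320,165), the pivot at (268,140) and the knob at (258,210). Next I'll measure these.

```bash
cat > h.py <<'E'
import numpy as np, cv2
from plant import ctrl
def cast(c,uv,z):
    T=c["camera_from_world"];R,t=T[:3,:3],T[:3,3];o=-R.T@t
    d=R.T@np.array([(uv[0]-c["cx"])/c["fx"],(uv[1]-c["cy"])/c["fy"],1.])
    return o+d*(z-o[2])/d[2]
def proj(c,p):
    q=c["camera_from_world"]@np.append(p,1.);return np.array([c["fx"]*q[0]/q[2]+c["cx"],c["fy"]*q[1]/q[2]+c["cy"]])
E
python3 - <<'E'
from h import *
im=cv2.imread("pics/top0.png");c=ctrl.calibration("top")
T=c["camera_from_world"];print("cam",-T[:3,:3].T@T[:3,3])
a=cv2.resize(im[120:225,205:395],None,fx=4.2,fy=4.2,interpolation=cv2.INTER_CUBIC)[:440]
b=cv2.resize(im[235:300,420:490],None,fx=5,fy=5,interpolation=cv2.INTER_CUBIC)
cv2.imwrite("pics/crop_press.png",a);cv2.imwrite("pics/crop_mould.png",b)
hsv=cv2.cvtColor(im,cv2.COLOR_BGR2HSV)
print("bg",im[235,430],"mould",im[262,445],im[277,465], "plate",im[150,250],"table",im[125,250])
E
```

```text
cam [ 0.38016923 -0.01557077  1.11963768]
bg [104 102 108] mould [128 124 121] [127 124 120] plate [77 80 77] table [103 102 106]
```

View pics/crop_press.png

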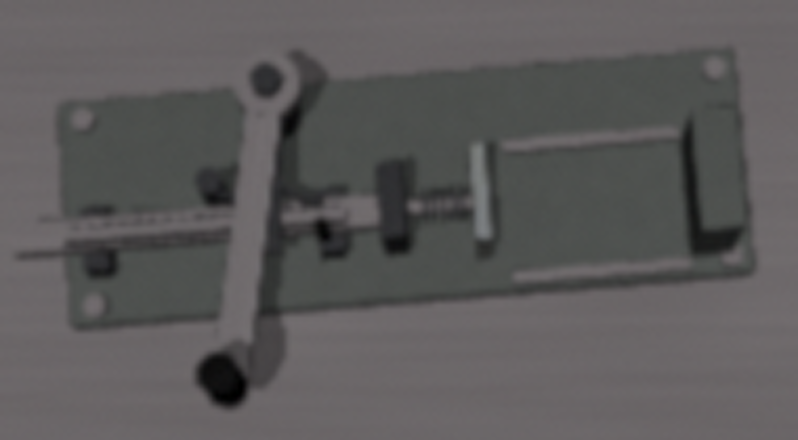

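View pics/crop_mould.png

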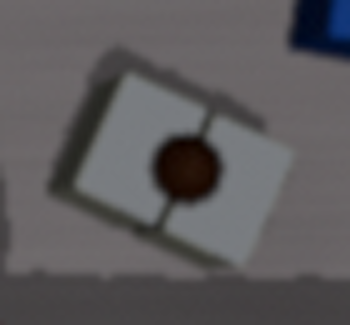

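Run:
```python
from h import *
im=cv2.imread("pics/top0.png");c=ctrl.calibration("top")
P=lambda L,z,s,o:np.array([cast(c,(np.array(p)+.5)/s-.5+np.array(o),z)[:2] for p in L])
def fit(W,M):
    W=np.array(W);M=np.array(M);wm,mm=W.mean(0),M.mean(0)
    a=W-wm;b=M-mm;th=np.arctan2((b[:,0]*a[:,1]-b[:,1]*a[:,0]).sum(),(a*b).sum())
    R=np.array([[np.cos(th),-np.sin(th)],[np.sin(th),np.cos(th)]])
    t=wm-R@mm;print("th",th,"t",t,"res mm",((W-(M@R.T+t))*1e3).round(1).tolist());return th,R,t
W=P([(57,102),(735,47),(755,272),(75,328)],.012,4.2,(205,120))
th,R,t=fit(W,[(.083,.205),(.083,-.165),(-.042,-.165),(-.042,.205)])
kn=P([(222,380)],.116,4.2,(205,120))[0];pv=P([(267,80)],.08,4.2,(205,120))[0]
print("seat",R@[0,-.09]+t,"knob",kn,"pivot",pv,"d",np.hypot(*(kn-pv)))
print("press frame: knob",R.T@(kn-t),"pivot",R.T@(pv-t), "jaw top", R.T@(P([(481,143),(486,240)],.066,4.2,(205,120))-t).T)
# mould top face by mask
m=(cv2.inRange(cv2.cvtColor(im,cv2.COLOR_BGR2LAB),(118,0,0),(255,255,255)))
m[:, :425]=0;m[:,487:]=0;m[:240]=0;m[292:]=0
cs,_=cv2.findContours(m,cv2.RETR_EXTERNAL,cv2.CHAIN_APPROX_NONE)
print([cv2.contourArea(k) for k in cs])
r=cv2.minAreaRect(np.vstack([k for k in cs if cv2.contourArea(k)>30]));print(r)
Wm=P([tuple(x) for x in cv2.boxPoints(r)],.06,1,(0,0));print("maskrect ctr",Wm.mean(0),"sides",np.hypot(*np.diff(Wm,axis=0).T))
W=P([(127,72),(295,152),(240,267),(75,187)],.06,5,(420,235))
# image right -> world -y ; long axis y
fit(W,[(.028,.04),(.028,-.04),(-.028,-.04),(-.028,.04)])
print("egg",P([(187,169)],.07,5,(420,235)))
s=ctrl.get_state();from scipy.spatial.transform import Rotation as Ro
print(Ro.from_quat(s["tcp_rot"]).as_matrix().round(3))
print("wrist T",ctrl.calibration("wrist")["camera_from_world"].round(3))
```

```text
th 0.06828896234727815 t [0.66066293 0.00337869] res mm [[0.1, -0.3], [-0.4, 0.8], [0.0, 1.9], [0.2, -2.4]]
seat [ 0.66680416 -0.08641154] knob [0.55726314 0.11070143] pivot [0.71794481 0.09215845] d 0.1617480796819645
press frame: knob [-0.09583552  0.11412817] pivot [0.06320634 0.08466415] jaw top [[ 0.02538011 -0.02547951]
 [-0.02149121 -0.01988366]]
[311.5, 299.0]
((456.9459228515625, 268.6756591796875), (37.3887825012207, 25.16903305053711), 24.227745056152344)
maskrect ctr [ 0.43570652 -0.30405772] sides [0.05385671 0.07816634 0.0536571 ]
th -0.4688452706547894 t [ 0.43609423 -0.30302876] res mm [[-1.4, -0.6], [-0.2, 1.3], [1.6, 1.3], [0.0, -2.0]]
egg [[ 0.43567269 -0.30151237]]
[[-0.     0.239 -0.971]
 [ 0.002 -0.971 -0.239]
 [-1.    -0.002 -0.   ]]
wrist T [[ 0.24  -0.971 -0.002 -0.673]
 [-0.921 -0.228  0.316 -0.042]
 [-0.307 -0.073 -0.949  0.38 ]
 [ 0.     0.     0.     1.   ]]
```

{"method": "play_rows", "body": {"targets": [{"delta_pos": [0.02,0.026,-0.006],"delta_rot": [0,0,0.02],"claw": 85},{"delta_pos": [0.044,0.056,-0.014],"delta_rot": [0,0,0.045],"claw": 85},{"delta_pos": [0.069,0.088,-0.021],"delta_rot": [0,0,0.07],"claw": 85},{"delta_pos": [0.093,0.12,-0.029],"delta_rot": [0,0,0.095],"claw": 85},{"delta_pos": [0.117,0.15,-0.036],"delta_rot": [0,0,0.12],"claw": 85},{"delta_pos": [0.142,0.182,-0.044],"delta_rot": [0,0,0.145],"claw": 85},{"delta_pos": [0.166,0.213,-0.051],"delta_rot": [0,0,0.17],"claw": 85},{"delta_pos": [0.19,0.244,-0.059],"delta_rot": [0,0,0.195],"claw": 85},{"delta_pos": [0.215,0.276,-0.067],"delta_rot": [0,0,0.22],"claw": 85},{"delta_pos": [0.24,0.308,-0.074],"delta_rot": [0,0,0.245],"claw": 85},{"delta_pos": [0.26,0.333,-0.08],"delta_rot": [0,0,0.265],"claw": 85},{"delta_pos": [0.2744,0.3518,-0.085],"delta_rot": [0,0,0.2767],"claw": 85},{"delta_pos": [0.2744,0.3518,-0.085],"delta_rot": [0,0,0.2767],"claw": 85},{"delta_pos": [0.2744,0.3518,-0.085],"delta_rot": [0,0,0.2767],"claw": 85}]}}

```text
time: 1.27
eef_pos: [0.4361, -0.3017, 0.1692]
tcp_rot: [-0.6, -0.375, 0.601, -0.372]
contact_force: [-1.0, -0.7, 1.4]
opening: 0.997
```

Run:
```python
from h import *
im=ctrl.read_camera("wrist");c=ctrl.calibration("wrist");s=ctrl.get_state();print(s["eef_pos"],s["qpos"].round(2))
for p in [(.436,-.303,.06),(.4612-.0,-.3155,.06)]: print(proj(c,p))
x=np.array([np.cos(-.46),np.sin(-.46),0])*.028;y=np.array([-np.sin(-.46),np.cos(-.46),0])*.04
q=np.array([proj(c,np.array([.436,-.303,.06])+a*x+b*y) for a,b in((1,1),(1,-1),(-1,-1),(-1,1))]).astype(int)
cv2.polylines(im,[q],True,(0,255,0),1)
cv2.imwrite("pics/w1.png",im)
```

```text
[ 0.43588261 -0.30284847  0.16976467] [-0.8   0.06  2.   -0.    1.08 -0.34]
[316.96722996 242.75487596]
[361.43589779 242.85711385]
```

View pics/w1.png

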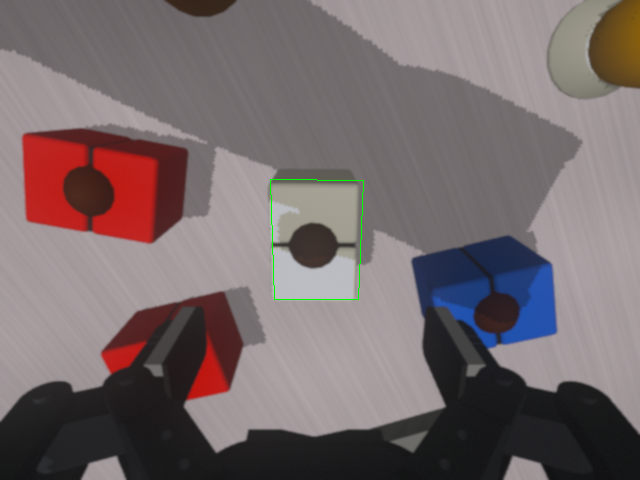

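Wrist view: the predicted outline fits the white mould to about 2 px, with its egg at (314,245), and the fingers straddle it. I'll descend and grip.

{"method": "play_rows", "body": {"targets": [{"delta_pos": [0,0,-0.02],"delta_rot": [0,0,0],"claw": 85},{"delta_pos": [0,0,-0.045],"delta_rot": [0,0,0],"claw": 85},{"delta_pos": [0,0,-0.07],"delta_rot": [0,0,0],"claw": 85},{"delta_pos": [0,0,-0.095],"delta_rot": [0,0,0],"claw": 85},{"delta_pos": [0,0,-0.113],"delta_rot": [0,0,0],"claw": 85},{"delta_pos": [0,0,-0.123],"delta_rot": [0,0,0],"claw": 85},{"delta_pos": [0,0,-0.123],"delta_rot": [0,0,0],"claw": 70},{"delta_pos": [0,0,-0.123],"delta_rot": [0,0,0],"claw": 60},{"delta_pos": [0,0,-0.123],"delta_rot": [0,0,0],"claw": 50},{"delta_pos": [0,0,-0.123],"delta_rot": [0,0,0],"claw": 50},{"delta_pos": [0,0,-0.123],"delta_rot": [0,0,0],"claw": 50},{"delta_pos": [0,0,-0.123],"delta_rot": [0,0,0],"claw": 50}], "newtons": 40}}

```text
time: 2.32
eef_pos: [0.4365, -0.3038, 0.0481]
tcp_rot: [-0.6, -0.373, 0.601, -0.373]
contact_force: [-1.3, -1.3, 1.9]
opening: 0.652
```

Run:
```python
from h import *
s=ctrl.get_state();print(s["eef_pos"],s["opening"]*85.4,s["contact_force"])
from scipy.spatial.transform import Rotation as Ro
print(Ro.from_quat(s["tcp_rot"]).as_matrix().round(3))
```

```text
[ 0.43652323 -0.30379656  0.04811222] 55.646801548325236 [-1.31478849 -1.25189554  1.87400273]
[[-0.001  0.897 -0.443]
 [-0.001 -0.443 -0.897]
 [-1.    -0.     0.001]]
```

{"method": "play_rows", "body": {"targets": [{"delta_pos": [0,0,0.02],"delta_rot": [0,0,0],"claw": 50},{"delta_pos": [0,0,0.05],"delta_rot": [0,0,0],"claw": 50},{"delta_pos": [0.005,0.005,0.085],"delta_rot": [0,0,0.005],"claw": 50},{"delta_pos": [0.02,0.02,0.11],"delta_rot": [0,0,0.015],"claw": 50},{"delta_pos": [0.043,0.042,0.12],"delta_rot": [0,0,0.033],"claw": 50},{"delta_pos": [0.067,0.065,0.12],"delta_rot": [0,0,0.05],"claw": 50},{"delta_pos": [0.092,0.089,0.12],"delta_rot": [0,0,0.068],"claw": 50},{"delta_pos": [0.117,0.113,0.12],"delta_rot": [0,0,0.086],"claw": 50},{"delta_pos": [0.142,0.137,0.12],"delta_rot": [0,0,0.104],"claw": 50},{"delta_pos": [0.167,0.161,0.12],"delta_rot": [0,0,0.122],"claw": 50},{"delta_pos": [0.192,0.186,0.12],"delta_rot": [0,0,0.14],"claw": 50},{"delta_pos": [0.212,0.206,0.12],"delta_rot": [0,0,0.155],"claw": 50},{"delta_pos": [0.225,0.219,0.12],"delta_rot": [0,0,0.165],"claw": 50},{"delta_pos": [0.23,0.2234,0.12],"delta_rot": [0,0,0.1678],"claw": 50},{"delta_pos": [0.23,0.2234,0.115],"delta_rot": [0,0,0.1678],"claw": 50},{"delta_pos": [0.23,0.2234,0.1],"delta_rot": [0,0,0.1678],"claw": 50},{"delta_pos": [0.23,0.2234,0.09],"delta_rot": [0,0,0.1678],"claw": 50},{"delta_pos": [0.23,0.2234,0.085],"delta_rot": [0,0,0.1678],"claw": 50},{"delta_pos": [0.23,0.2234,0.085],"delta_rot": [0,0,0.1678],"claw": 50}]}}

```text
time: 3.9
eef_pos: [0.664, -0.081, 0.1295]
tcp_rot: [0.482, 0.518, -0.485, 0.515]
contact_force: [0.0, -0.5, -4.3]
opening: 0.652
```

Run:
```python
from h import *
c=ctrl.calibration("wrist");im=ctrl.read_camera("wrist");s=ctrl.get_state();print(s["eef_pos"],s["contact_force"],s["opening"])
th=.0683;R=np.array([[np.cos(th),-np.sin(th),0],[np.sin(th),np.cos(th),0],[0,0,1]]);t=np.array([.66066,.00338,0])
def box(P,col):
    cv2.polylines(im,[np.array([proj(c,R@np.array(p)+t) for p in P]).round().astype(int)],True,col,1)
box([(.033,-.13,.018),(.033,-.02,.018),(-.033,-.02,.018),(-.033,-.13,.018)],(0,255,0))
box([(.032,-.13,.074),(-.032,-.13,.074),(-.032,-.165,.074),(.032,-.165,.074)],(0,0,255))
box([(.083,-.165,.012),(.083,.205,.012),(-.042,.205,.012),(-.042,-.165,.012)],(255,255,0))
cv2.imwrite("pics/w2.png",im)
```

```text
[ 0.66494781 -0.08102393  0.13097447] [ 0.48712936  0.78162361 -3.57310463] 0.6503423323097235
```

View pics/w2.png

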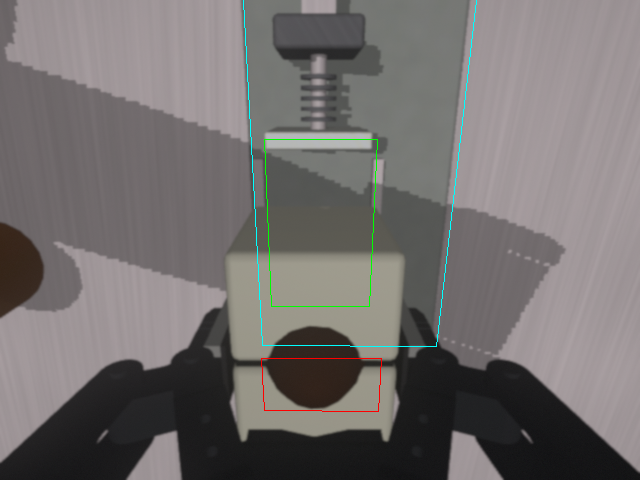

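Wrist view: the plate and guide overlay matches the picture. The mould is held square over the seat, and the jaw at (320,140) is clear. I'll lower it now.

{"method": "play_rows", "body": {"targets": [{"delta_pos": [0.001,0.0005,-0.01],"delta_rot": [0,0,0],"claw": 50},{"delta_pos": [0.0015,0.0005,-0.025],"delta_rot": [0,0,0],"claw": 50},{"delta_pos": [0.0015,0.0005,-0.04],"delta_rot": [0,0,0],"claw": 50},{"delta_pos": [0.0015,0.0005,-0.052],"delta_rot": [0,0,0],"claw": 50},{"delta_pos": [0.0015,0.0005,-0.061],"delta_rot": [0,0,0],"claw": 50},{"delta_pos": [0.0015,0.0005,-0.066],"delta_rot": [0,0,0],"claw": 50},{"delta_pos": [0.0015,0.0005,-0.069],"delta_rot": [0,0,0],"claw": 50},{"delta_pos": [0.0015,0.0005,-0.07],"delta_rot": [0,0,0],"claw": 50},{"delta_pos": [0.0015,0.0005,-0.07],"delta_rot": [0,0,0],"claw": 50}]}}

```text
time: 4.7
eef_pos: [0.6669, -0.0806, 0.0614]
tcp_rot: [0.482, 0.517, -0.484, 0.516]
contact_force: [-0.7, -0.8, -3.4]
opening: 0.647
```

{"method": "play_rows", "body": {"targets": [{"delta_pos": [0,0,-0.001],"delta_rot": [0,0,0],"claw": 50},{"delta_pos": [0,0,-0.0015],"delta_rot": [0,0,0],"claw": 50},{"delta_pos": [0,0,-0.0015],"delta_rot": [0,0,0],"claw": 50}]}}

```text
time: 4.95
eef_pos: [0.6672, -0.0807, 0.0604]
tcp_rot: [0.482, 0.517, -0.484, 0.516]
contact_force: [-0.6, -0.3, -2.7]
opening: 0.649
```

{"method": "play_rows", "body": {"targets": [{"delta_pos": [0,0,-0.001],"delta_rot": [0,0,0],"claw": 50},{"delta_pos": [0,0,-0.0015],"delta_rot": [0,0,0],"claw": 50},{"delta_pos": [0,0,-0.0015],"delta_rot": [0,0,0],"claw": 50}]}}

```text
time: 5.2
eef_pos: [0.6674, -0.0807, 0.0601]
tcp_rot: [0.482, 0.517, -0.484, 0.516]
contact_force: [-3.4, 0.6, 3.5]
opening: 0.653
```

On the bed, by the contact force. I'll release and back off.

{"method": "play_rows", "body": {"targets": [{"delta_pos": [0,0,0],"delta_rot": [0,0,0],"claw": 60},{"delta_pos": [0,0,0],"delta_rot": [0,0,0],"claw": 70},{"delta_pos": [0,0,0],"delta_rot": [0,0,0],"claw": 74},{"delta_pos": [0,0,0.005],"delta_rot": [0,0,0],"claw": 74},{"delta_pos": [0,0,0.02],"delta_rot": [0,0,0],"claw": 74},{"delta_pos": [0,0,0.045],"delta_rot": [0,0,0],"claw": 74},{"delta_pos": [0,0,0.075],"delta_rot": [0,0,0],"claw": 74},{"delta_pos": [0,0,0.11],"delta_rot": [0,0,0],"claw": 74},{"delta_pos": [0,0,0.14],"delta_rot": [0,0,0],"claw": 74},{"delta_pos": [-0.02,0.02,0.16],"delta_rot": [0,0,0],"claw": 60},{"delta_pos": [-0.05,0.04,0.16],"delta_rot": [0,0,0],"claw": 50},{"delta_pos": [-0.08,0.05,0.16],"delta_rot": [0,0,0],"claw": 50},{"delta_pos": [-0.1,0.06,0.16],"delta_rot": [0,0,0],"claw": 50},{"delta_pos": [-0.11,0.06,0.16],"delta_rot": [0,0,0],"claw": 50},{"delta_pos": [-0.11,0.06,0.16],"delta_rot": [0,0,0],"claw": 50}]}}

```text
time: 6.45
eef_pos: [0.5563, -0.0204, 0.2214]
tcp_rot: [0.482, 0.516, -0.483, 0.517]
contact_force: [0.9, -0.0, -0.3]
opening: 0.583
```

Run:
```python
from h import *
c=ctrl.calibration("wrist");w=ctrl.read_camera("wrist");s=ctrl.get_state();print(s["eef_pos"],s["contact_force"],s["opening"],s["qpos"].round(2))
im=ctrl.read_camera("top");cv2.imwrite("pics/top1.png",im)
cv2.imwrite("pics/w3.png",w)
a=cv2.resize(im[115:225,205:395],(640,370),interpolation=cv2.INTER_CUBIC)
cv2.imwrite("pics/c3.png",cv2.resize(np.hstack([w[:, :],cv2.copyMakeBorder(a,0,110,0,0,cv2.BORDER_CONSTANT)]),(800,300),interpolation=cv2.INTER_AREA))
print(proj(c,(.5573,.1107,.116)))
```

```text
[ 0.55755993 -0.02094729  0.22146139] [ 0.02968223  0.13000111 -0.29259392] 0.5873453880805056 [-0.22  0.06  1.9  -0.    1.18 -0.29]
[335.43663173   6.75918657]
```

View pics/w3.png

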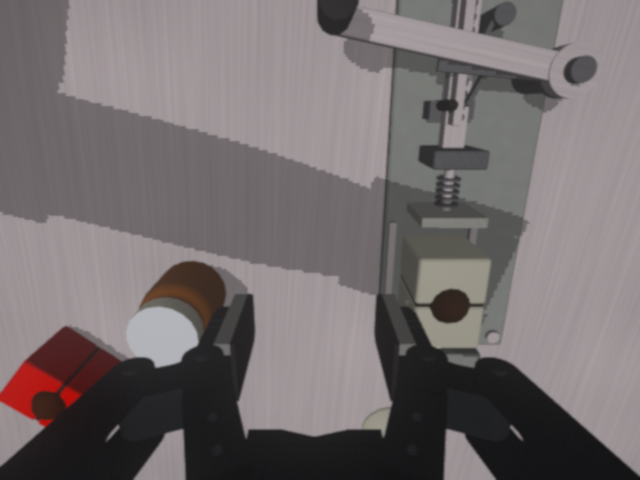

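Wrist view: the mould stands between the guides, egg at (450,305), with the jaw behind it at (448,215). The knob top is at (338,10), against a predicted (335,7). Next the knob, with the jaws turned along the stroke.

{"method": "play_rows", "body": {"targets": [{"delta_pos": [0,0.01,-0.003],"delta_rot": [0,0,0.03],"claw": 60},{"delta_pos": [0,0.02,-0.006],"delta_rot": [0,0,0.068],"claw": 60},{"delta_pos": [0,0.03,-0.01],"delta_rot": [0,0,0.106],"claw": 60},{"delta_pos": [0,0.04,-0.013],"delta_rot": [0,0,0.144],"claw": 60},{"delta_pos": [0,0.05,-0.016],"delta_rot": [0,0,0.182],"claw": 60},{"delta_pos": [0,0.06,-0.02],"delta_rot": [0,0,0.22],"claw": 60},{"delta_pos": [0,0.07,-0.025],"delta_rot": [0,0,0.258],"claw": 60},{"delta_pos": [0,0.08,-0.03],"delta_rot": [0,0,0.296],"claw": 60},{"delta_pos": [0,0.09,-0.035],"delta_rot": [0,0,0.334],"claw": 60},{"delta_pos": [0,0.1,-0.04],"delta_rot": [0,0,0.372],"claw": 60},{"delta_pos": [0,0.11,-0.045],"delta_rot": [0,0,0.41],"claw": 60},{"delta_pos": [0,0.12,-0.05],"delta_rot": [0,0,0.445],"claw": 60},{"delta_pos": [0,0.127,-0.05],"delta_rot": [0,0,0.475],"claw": 60},{"delta_pos": [0,0.1316,-0.05],"delta_rot": [0,0,0.495],"claw": 60},{"delta_pos": [0,0.1316,-0.05],"delta_rot": [0,0,0.5],"claw": 60},{"delta_pos": [0,0.1316,-0.05],"delta_rot": [0,0,0.5],"claw": 60},{"delta_pos": [0,0.1316,-0.05],"delta_rot": [0,0,0.5],"claw": 60}]}}

```text
time: 7.97
eef_pos: [0.5592, 0.1098, 0.1714]
tcp_rot: [-0.023, 0.706, 0.023, 0.708]
contact_force: [-0.5, -0.2, 0.3]
opening: 0.698
```

Run:
```python
from h import *
c=ctrl.calibration("wrist");w=ctrl.read_camera("wrist");s=ctrl.get_state();print(s["eef_pos"],s["contact_force"],s["opening"],s["qpos"].round(2))
print(proj(c,(.5573,.1107,.116)))
t=ctrl.read_camera("top");cv2.imwrite("pics/top2.png",t)
w[:220]=cv2.resize(w[:220],(640,220))
o=np.hstack([w[::2,::2],cv2.resize(t[115:225,205:395],(415,240),interpolation=cv2.INTER_CUBIC)])
cv2.imwrite("pics/c4.png",o)
```

```text
[0.55893294 0.10977473 0.17141943] [-0.04317379 -0.11883246 -0.02275683] 0.7003280006714103 [ 0.02  0.14  1.91  0.    1.09 -1.62]
[314.20756182 276.86130734]
```

View pics/c4.png

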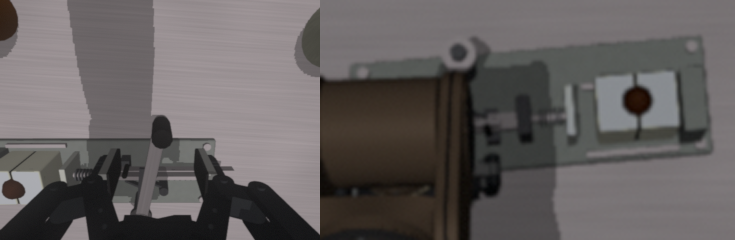

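Run:
```python
from h import *
c=ctrl.calibration("wrist");w=ctrl.read_camera("wrist")
m=cv2.inRange(cv2.cvtColor(w,cv2.COLOR_BGR2GRAY),0,45);m[310:]=0;m[:200]=0;m[:,:270]=0;m[:,400:]=0
n,l,st,ce=cv2.connectedComponentsWithStats(m);print(st[1:][st[1:,4]>100],ce[1:][st[1:,4]>100])
T=c["camera_from_world"];print("cam",-T[:3,:3].T@T[:3,3],c["fx"])
a=np.linspace(0,6.28,40)
for z in(.116,.072):
    q=np.array([proj(c,(.5573+.011*np.cos(k),.1107+.011*np.sin(k),z)) for k in a]);print(z,q.min(0),q.max(0))
cv2.imwrite("pics/k.png",cv2.resize(w[200:320,250:410],None,fx=3,fy=3))
```

```text
[[ 303  234   42   63 2049]] [[322.2352367  265.92776964]]
cam [0.47635615 0.10531916 0.28856314] 381.3714154506944
0.116 [292.02943184 257.01822984] [336.25283393 297.34196758]
0.072 [295.97245466 229.21176204] [332.22062668 263.1976421 ]
```

View pics/k.png

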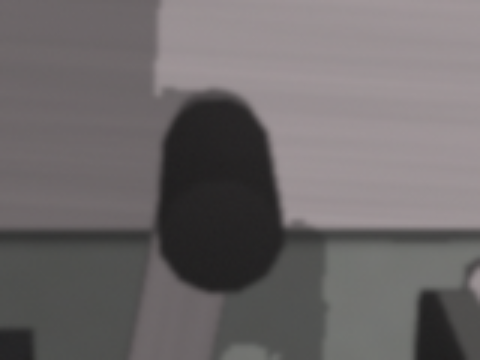

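Knob crop: the top disc is centred near (323,277), which puts the knob about 4 mm further in +y than the first estimate. I'll use y≈0.114 and grip.

{"method": "play_rows", "body": {"targets": [{"delta_pos": [-0.0015,0.004,-0.015],"delta_rot": [0,0,0],"claw": 60},{"delta_pos": [-0.0015,0.004,-0.035],"delta_rot": [0,0,0],"claw": 60},{"delta_pos": [-0.0015,0.004,-0.055],"delta_rot": [0,0,0],"claw": 50},{"delta_pos": [-0.0015,0.004,-0.066],"delta_rot": [0,0,0],"claw": 40},{"delta_pos": [-0.0015,0.004,-0.067],"delta_rot": [0,0,0],"claw": 30},{"delta_pos": [-0.0015,0.004,-0.067],"delta_rot": [0,0,0],"claw": 24},{"delta_pos": [-0.0015,0.004,-0.067],"delta_rot": [0,0,0],"claw": 20},{"delta_pos": [-0.0015,0.004,-0.067],"delta_rot": [0,0,0],"claw": 16},{"delta_pos": [-0.0015,0.004,-0.067],"delta_rot": [0,0,0],"claw": 16},{"delta_pos": [-0.0015,0.004,-0.067],"delta_rot": [0,0,0],"claw": 16}], "newtons": 40}}

```text
time: 8.95
eef_pos: [0.5572, 0.1138, 0.1049]
tcp_rot: [-0.023, 0.706, 0.023, 0.708]
contact_force: [-0.8, -0.4, -1.3]
opening: 0.247
```

```bash
cat > st.py <<'E'
from h import *
s=ctrl.get_state();th=.0683;R=np.array([[np.cos(th),-np.sin(th)],[np.sin(th),np.cos(th)]]);t=np.array([.66066,.00338])
p=s["eef_pos"];v=p[:2]-np.array([.7179,.0922]);q=R.T@v
phi=np.arctan2(-q[1],-q[0]);print("t %.2f"%s["time"],p.round(4),"F",s["contact_force"].round(2),"Fpress",(R.T@s["contact_force"][:2]).round(2),"open",round(s["opening"]*85.4,1),"r",np.hypot(*v).round(4),"phi",phi.round(4))
# arc deltas from here: dphi in arc mm
for mm in (-25,-20,-15,-10,-5,-2,2,5,10,15,20,25,30,35,40,45):
    a=phi+mm/160; d=R@(-np.hypot(*v)*np.array([np.cos(a),np.sin(a)]))-v; print(mm,(d*1e0).round(4),end="; ")
E
python3 st.py
```

```text
t 8.95 [0.5572 0.1138 0.1049] F [-0.76 -0.36 -1.32] Fpress [-0.78 -0.31] open 21.1 r 0.1621 phi -0.2017
-25 [0.0053 0.0247]; -20 [0.0039 0.0199]; -15 [0.0027 0.0149]; -10 [0.0017 0.01  ]; -5 [0.0008 0.005 ]; -2 [0.0003 0.002 ]; 2 [-0.0003 -0.002 ]; 5 [-0.0006 -0.005 ]; 10 [-0.001  -0.0101]; 15 [-0.0013 -0.0151]; 20 [-0.0014 -0.0202]; 25 [-0.0014 -0.0253]; 30 [-0.0012 -0.0303]; 35 [-0.0008 -0.0354]; 40 [-0.0003 -0.0404]; 45 [ 0.0003 -0.0454];
```

{"method": "play_rows", "body": {"targets": [{"delta_pos": [0.0003,0.002,0],"delta_rot": [0,0,0],"claw": 16},{"delta_pos": [0.0008,0.005,0],"delta_rot": [0,0,0],"claw": 16},{"delta_pos": [0.0008,0.005,0],"delta_rot": [0,0,0],"claw": 16}]}}

```text
time: 9.2
eef_pos: [0.558, 0.1191, 0.105]
tcp_rot: [-0.023, 0.706, 0.023, 0.708]
contact_force: [-0.5, -0.4, -1.5]
opening: 0.246
```

{"method": "play_rows", "body": {"targets": [{"delta_pos": [0.0003,0.002,0],"delta_rot": [0,0,0],"claw": 16},{"delta_pos": [0.0006,0.004,0],"delta_rot": [0,0,0],"claw": 16},{"delta_pos": [0.0006,0.004,0],"delta_rot": [0,0,0],"claw": 16}]}}

```text
time: 9.45
eef_pos: [0.5587, 0.1235, 0.105]
tcp_rot: [-0.023, 0.706, 0.023, 0.708]
contact_force: [-0.8, -0.9, -2.4]
opening: 0.246
```

{"method": "play_rows", "body": {"targets": [{"delta_pos": [0.0004,0.002,0],"delta_rot": [0,0,0],"claw": 16},{"delta_pos": [0.0008,0.004,0],"delta_rot": [0,0,0],"claw": 16},{"delta_pos": [0.0008,0.004,0],"delta_rot": [0,0,0],"claw": 16}]}}

```text
time: 9.7
eef_pos: [0.5593, 0.1266, 0.1049]
tcp_rot: [-0.025, 0.706, 0.023, 0.707]
contact_force: [-2.8, -5.1, -1.2]
opening: 0.245
```

```bash
python3 st.py
```

```text
t 9.70 [0.5593 0.1266 0.1049] F [-2.82 -5.14 -1.17] Fpress [-3.17 -4.94] open 20.9 r 0.1623 phi -0.2821
-25 [0.0073 0.0243]; -20 [0.0055 0.0195]; -15 [0.0039 0.0147]; -10 [0.0025 0.0098]; -5 [0.0012 0.0049]; -2 [0.0004 0.002 ]; 2 [-0.0004 -0.002 ]; 5 [-0.001 -0.005]; 10 [-0.0018 -0.01  ]; 15 [-0.0025 -0.015 ]; 20 [-0.0031 -0.02  ]; 25 [-0.0034 -0.0251]; 30 [-0.0036 -0.0302]; 35 [-0.0037 -0.0352]; 40 [-0.0036 -0.0403]; 45 [-0.0033 -0.0454];
```

The back stop is felt at y≈0.1255. First forward stroke.

{"method": "play_rows", "body": {"targets": [{"delta_pos": [-0.001,-0.005,0],"delta_rot": [0,0,0],"claw": 16},{"delta_pos": [-0.0018,-0.01,0],"delta_rot": [0,0,0],"claw": 16},{"delta_pos": [-0.0025,-0.015,0],"delta_rot": [0,0,0],"claw": 16},{"delta_pos": [-0.0031,-0.02,0],"delta_rot": [0,0,0],"claw": 16},{"delta_pos": [-0.0034,-0.025,0],"delta_rot": [0,0,0],"claw": 16},{"delta_pos": [-0.0036,-0.03,0],"delta_rot": [0,0,0],"claw": 16},{"delta_pos": [-0.0037,-0.033,0],"delta_rot": [0,0,0],"claw": 16},{"delta_pos": [-0.0037,-0.035,0],"delta_rot": [0,0,0],"claw": 16},{"delta_pos": [-0.0037,-0.036,0],"delta_rot": [0,0,0],"claw": 16}]}}

```text
time: 10.45
eef_pos: [0.556, 0.0902, 0.1051]
tcp_rot: [-0.024, 0.706, 0.023, 0.708]
contact_force: [1.5, 2.1, -2.7]
opening: 0.245
```

{"method": "play_rows", "body": {"targets": [{"delta_pos": [0,-0.003,0],"delta_rot": [0,0,0],"claw": 16},{"delta_pos": [0.0001,-0.006,0],"delta_rot": [0,0,0],"claw": 16},{"delta_pos": [0.0001,-0.007,0],"delta_rot": [0,0,0],"claw": 16},{"delta_pos": [0.0001,-0.007,0],"delta_rot": [0,0,0],"claw": 16}]}}

```text
time: 10.78
eef_pos: [0.5563, 0.0828, 0.1051]
tcp_rot: [-0.024, 0.706, 0.023, 0.708]
contact_force: [2.7, 0.7, -3.1]
opening: 0.246
```

```bash
python3 st.py
```

```text
t 10.78 [0.5563 0.0828 0.1051] F [ 2.69  0.72 -3.14] Fpress [2.74 0.54] open 21.0 r 0.1618 phi -0.0101
-25 [0.0005 0.0253]; -20 [0.0001 0.0202]; -15 [-0.0002  0.0152]; -10 [-0.0003  0.0101]; -5 [-0.0002  0.0051]; -2 [-0.0001  0.002 ]; 2 [ 0.0001 -0.002 ]; 5 [ 0.0004 -0.005 ]; 10 [ 0.0009 -0.0101]; 15 [ 0.0016 -0.0151]; 20 [ 0.0024 -0.0201]; 25 [ 0.0034 -0.025 ]; 30 [ 0.0046 -0.0299]; 35 [ 0.0059 -0.0348]; 40 [ 0.0073 -0.0397]; 45 [ 0.009  -0.0445];
```

{"method": "play_rows", "body": {"targets": [{"delta_pos": [0.0001,-0.0015,0],"delta_rot": [0,0,0],"claw": 16},{"delta_pos": [0.0002,-0.003,0],"delta_rot": [0,0,0],"claw": 16},{"delta_pos": [0.0002,-0.003,0],"delta_rot": [0,0,0],"claw": 16}]}}

```text
time: 11.03
eef_pos: [0.5566, 0.0796, 0.1051]
tcp_rot: [-0.025, 0.706, 0.022, 0.708]
contact_force: [2.0, 1.7, -4.8]
opening: 0.25
```

```bash
cat >> st.py <<'E'
im=ctrl.read_camera("top");c=ctrl.calibration("top");
import sys
if len(sys.argv)>1: cv2.imwrite("pics/top_%s.png"%sys.argv[1],im)
# profile along press -y through jaw top (z .066) at press x=+.012..-.012; bright plate
g=cv2.cvtColor(im,cv2.COLOR_BGR2GRAY)
ys=np.arange(.0,-.06,-.0005);pr=[]
for y in ys:
    v=[]
    for x in (.014,.017,.020):
        w=R@np.array([x,y])+t;u=proj(c,np.append(w,.066));v.append(cv2.getRectSubPix(g,(1,1),tuple(map(float,u)))[0,0])
    pr.append(np.mean(v))
pr=np.array(pr,float);n=ys>-.045
e=np.where(pr>100)[0]
print("\njaw prof",[(round(ys[i]*1e3),int(pr[i])) for i in range(0,len(ys),4)])
E
python3 st.py a
```

```text
t 11.03 [0.5566 0.0796 0.1051] F [ 2.01  1.69 -4.77] Fpress [2.12 1.54] open 21.3 r 0.1618 phi 0.0097
-25 [0.     0.0253]; -20 [-0.0003  0.0202]; -15 [-0.0005  0.0152]; -10 [-0.0005  0.0101]; -5 [-0.0003  0.005 ]; -2 [-0.0001  0.002 ]; 2 [ 0.0002 -0.002 ]; 5 [ 0.0005 -0.005 ]; 10 [ 0.0011 -0.0101]; 15 [ 0.0019 -0.015 ]; 20 [ 0.0028 -0.02  ]; 25 [ 0.0039 -0.0249]; 30 [ 0.0052 -0.0298]; 35 [ 0.0066 -0.0347]; 40 [ 0.0081 -0.0395]; 45 [ 0.0098 -0.0443]; 
jaw prof [(0, 57), (-2, 57), (-4, 58), (-6, 57), (-8, 57), (-10, 57), (-12, 57), (-14, 57), (-16, 57), (-18, 57), (-20, 61), (-22, 72), (-24, 84), (-26, 107), (-28, 127), (-30, 132), (-32, 117), (-34, 85), (-36, 63), (-38, 68), (-40, 81), (-42, 83), (-44, 83), (-46, 108), (-48, 128), (-50, 135), (-52, 136), (-54, 136), (-56, 135), (-58, 136)]
```

Jaw face is at about -34 (was about -25), so that was one click. Second stroke: back, then forward.

{"method": "play_rows", "body": {"targets": [{"delta_pos": [-0.0003,0.005,-0.0005],"delta_rot": [0,0,0],"claw": 16},{"delta_pos": [-0.0005,0.011,-0.0005],"delta_rot": [0,0,0],"claw": 16},{"delta_pos": [-0.0004,0.018,-0.0005],"delta_rot": [0,0,0],"claw": 16},{"delta_pos": [0,0.0253,-0.0005],"delta_rot": [0,0,0],"claw": 16},{"delta_pos": [0.0006,0.032,-0.0005],"delta_rot": [0,0,0],"claw": 16},{"delta_pos": [0.0013,0.038,-0.0005],"delta_rot": [0,0,0],"claw": 16},{"delta_pos": [0.0019,0.042,-0.0005],"delta_rot": [0,0,0],"claw": 16},{"delta_pos": [0.0024,0.0445,-0.0005],"delta_rot": [0,0,0],"claw": 16},{"delta_pos": [0.0026,0.046,-0.0005],"delta_rot": [0,0,0],"claw": 16},{"delta_pos": [0.0026,0.046,-0.0005],"delta_rot": [0,0,0],"claw": 16}]}}

```text
time: 11.92
eef_pos: [0.559, 0.1254, 0.1046]
tcp_rot: [-0.025, 0.706, 0.022, 0.708]
contact_force: [-1.8, -2.9, 0.1]
opening: 0.245
```

```bash
python3 st.py b
```

```text
t 11.92 [0.559  0.1254 0.1046] F [-1.78 -2.92  0.08] Fpress [-1.97 -2.79] open 20.9 r 0.1623 phi -0.2745
-25 [0.0071 0.0243]; -20 [0.0054 0.0196]; -15 [0.0038 0.0147]; -10 [0.0024 0.0099]; -5 [0.0011 0.0049]; -2 [0.0004 0.002 ]; 2 [-0.0004 -0.002 ]; 5 [-0.001 -0.005]; 10 [-0.0018 -0.01  ]; 15 [-0.0024 -0.015 ]; 20 [-0.0029 -0.0201]; 25 [-0.0032 -0.0251]; 30 [-0.0034 -0.0302]; 35 [-0.0034 -0.0353]; 40 [-0.0033 -0.0403]; 45 [-0.003  -0.0454]; 
jaw prof [(0, 85), (-2, 87), (-4, 87), (-6, 87), (-8, 87), (-10, 87), (-12, 87), (-14, 88), (-16, 88), (-18, 88), (-20, 88), (-22, 86), (-24, 89), (-26, 109), (-28, 129), (-30, 134), (-32, 119), (-34, 87), (-36, 64), (-38, 69), (-40, 83), (-42, 85), (-44, 84), (-46, 109), (-48, 130), (-50, 137), (-52, 138), (-54, 138), (-56, 137), (-58, 137)]
```

{"method": "play_rows", "body": {"targets": [{"delta_pos": [-0.001,-0.005,0],"delta_rot": [0,0,0],"claw": 16},{"delta_pos": [-0.0018,-0.01,0],"delta_rot": [0,0,0],"claw": 16},{"delta_pos": [-0.0024,-0.015,0],"delta_rot": [0,0,0],"claw": 16},{"delta_pos": [-0.0029,-0.02,0],"delta_rot": [0,0,0],"claw": 16},{"delta_pos": [-0.0032,-0.025,0],"delta_rot": [0,0,0],"claw": 16},{"delta_pos": [-0.0034,-0.03,0],"delta_rot": [0,0,0],"claw": 16},{"delta_pos": [-0.0034,-0.034,0],"delta_rot": [0,0,0],"claw": 16},{"delta_pos": [-0.0034,-0.036,0],"delta_rot": [0,0,0],"claw": 16},{"delta_pos": [-0.0034,-0.036,0],"delta_rot": [0,0,0],"claw": 16}]}}

```text
time: 12.72
eef_pos: [0.556, 0.0886, 0.1047]
tcp_rot: [-0.025, 0.706, 0.022, 0.708]
contact_force: [1.6, -0.4, -1.8]
opening: 0.252
```

{"method": "play_rows", "body": {"targets": [{"delta_pos": [0.0001,-0.004,0],"delta_rot": [0,0,0],"claw": 16},{"delta_pos": [0.0003,-0.007,0],"delta_rot": [0,0,0],"claw": 16},{"delta_pos": [0.0005,-0.009,0],"delta_rot": [0,0,0],"claw": 16},{"delta_pos": [0.0006,-0.011,0],"delta_rot": [0,0,0],"claw": 16},{"delta_pos": [0.0006,-0.011,0],"delta_rot": [0,0,0],"claw": 16}]}}

```text
time: 13.13
eef_pos: [0.5568, 0.0773, 0.1048]
tcp_rot: [-0.025, 0.705, 0.022, 0.708]
contact_force: [2.5, 1.6, -1.6]
opening: 0.245
```

```bash
python3 st.py c
```

```text
t 13.13 [0.5568 0.0773 0.1048] F [ 2.49  1.61 -1.63] Fpress [2.59 1.44] open 20.9 r 0.1618 phi 0.0241
-25 [-0.0004  0.0253]; -20 [-0.0006  0.0202]; -15 [-0.0007  0.0151]; -10 [-0.0006  0.0101]; -5 [-0.0004  0.005 ]; -2 [-0.0002  0.002 ]; 2 [ 0.0002 -0.002 ]; 5 [ 0.0005 -0.005 ]; 10 [ 0.0012 -0.01  ]; 15 [ 0.0021 -0.015 ]; 20 [ 0.0031 -0.02  ]; 25 [ 0.0043 -0.0249]; 30 [ 0.0056 -0.0298]; 35 [ 0.0071 -0.0346]; 40 [ 0.0087 -0.0394]; 45 [ 0.0105 -0.0441]; 
jaw prof [(0, 51), (-2, 56), (-4, 57), (-6, 58), (-8, 57), (-10, 57), (-12, 56), (-14, 57), (-16, 57), (-18, 57), (-20, 57), (-22, 63), (-24, 75), (-26, 83), (-28, 86), (-30, 86), (-32, 89), (-34, 102), (-36, 124), (-38, 134), (-40, 127), (-42, 94), (-44, 76), (-46, 105), (-48, 127), (-50, 135), (-52, 135), (-54, 135), (-56, 136), (-58, 136)]
```

{"method": "play_rows", "body": {"targets": [{"delta_pos": [0.0001,-0.001,0],"delta_rot": [0,0,0],"claw": 16},{"delta_pos": [0.0002,-0.002,0],"delta_rot": [0,0,0],"claw": 16},{"delta_pos": [0.0002,-0.002,0],"delta_rot": [0,0,0],"claw": 16}]}}

```text
time: 13.43
eef_pos: [0.5569, 0.0758, 0.1047]
tcp_rot: [-0.024, 0.705, 0.022, 0.708]
contact_force: [1.8, 4.7, -2.3]
opening: 0.245
```

Forward stop felt at y≈0.0765. Third stroke.

{"method": "play_rows", "body": {"targets": [{"delta_pos": [-0.0004,0.005,0],"delta_rot": [0,0,0],"claw": 16},{"delta_pos": [-0.0006,0.012,0],"delta_rot": [0,0,0],"claw": 16},{"delta_pos": [-0.0006,0.019,0],"delta_rot": [0,0,0],"claw": 16},{"delta_pos": [-0.0004,0.026,0],"delta_rot": [0,0,0],"claw": 16},{"delta_pos": [0,0.033,0],"delta_rot": [0,0,0],"claw": 16},{"delta_pos": [0.0006,0.039,0],"delta_rot": [0,0,0],"claw": 16},{"delta_pos": [0.0013,0.044,0],"delta_rot": [0,0,0],"claw": 16},{"delta_pos": [0.0018,0.0475,0],"delta_rot": [0,0,0],"claw": 16},{"delta_pos": [0.0021,0.0498,0],"delta_rot": [0,0,0],"claw": 16},{"delta_pos": [0.0021,0.0498,0],"delta_rot": [0,0,0],"claw": 16}]}}

```text
time: 14.27
eef_pos: [0.559, 0.1255, 0.1046]
tcp_rot: [-0.025, 0.706, 0.022, 0.708]
contact_force: [0.1, -2.7, -1.0]
opening: 0.251
```

{"method": "play_rows", "body": {"targets": [{"delta_pos": [-0.001,-0.005,0],"delta_rot": [0,0,0],"claw": 16},{"delta_pos": [-0.0018,-0.01,0],"delta_rot": [0,0,0],"claw": 16},{"delta_pos": [-0.0024,-0.015,0],"delta_rot": [0,0,0],"claw": 16},{"delta_pos": [-0.0029,-0.02,0],"delta_rot": [0,0,0],"claw": 16},{"delta_pos": [-0.0032,-0.025,0],"delta_rot": [0,0,0],"claw": 16},{"delta_pos": [-0.0034,-0.03,0],"delta_rot": [0,0,0],"claw": 16},{"delta_pos": [-0.0034,-0.035,0],"delta_rot": [0,0,0],"claw": 16},{"delta_pos": [-0.0034,-0.038,0],"delta_rot": [0,0,0],"claw": 16},{"delta_pos": [-0.0034,-0.038,0],"delta_rot": [0,0,0],"claw": 16}]}}

```text
time: 15.02
eef_pos: [0.556, 0.0867, 0.1048]
tcp_rot: [-0.025, 0.705, 0.022, 0.708]
contact_force: [3.9, -0.1, -1.9]
opening: 0.25
```

```bash
python3 st.py d
```

```text
t 15.02 [0.556  0.0867 0.1048] F [ 3.93 -0.13 -1.89] Fpress [ 3.91 -0.4 ] open 21.3 r 0.162 phi -0.0344
-25 [0.0011 0.0253]; -20 [0.0006 0.0202]; -15 [0.0002 0.0152]; -10 [-0.      0.0101]; -5 [-0.0001  0.0051]; -2 [-0.0001  0.002 ]; 2 [ 0.0001 -0.002 ]; 5 [ 0.0003 -0.0051]; 10 [ 0.0007 -0.0101]; 15 [ 0.0012 -0.0151]; 20 [ 0.0019 -0.0201]; 25 [ 0.0028 -0.0251]; 30 [ 0.0039 -0.0301]; 35 [ 0.0051 -0.035 ]; 40 [ 0.0064 -0.0399]; 45 [ 0.0079 -0.0447]; 
jaw prof [(0, 38), (-2, 41), (-4, 47), (-6, 53), (-8, 56), (-10, 58), (-12, 65), (-14, 79), (-16, 86), (-18, 88), (-20, 87), (-22, 87), (-24, 87), (-26, 87), (-28, 87), (-30, 87), (-32, 86), (-34, 85), (-36, 86), (-38, 102), (-40, 124), (-42, 133), (-44, 131), (-46, 127), (-48, 130), (-50, 134), (-52, 136), (-54, 136), (-56, 136), (-58, 136)]
```

{"method": "play_rows", "body": {"targets": [{"delta_pos": [0.0005,-0.003,0],"delta_rot": [0,0,0],"claw": 16},{"delta_pos": [0.0008,-0.006,0],"delta_rot": [0,0,0],"claw": 16},{"delta_pos": [0.0011,-0.009,0],"delta_rot": [0,0,0],"claw": 16},{"delta_pos": [0.0013,-0.0107,0],"delta_rot": [0,0,0],"claw": 16},{"delta_pos": [0.0013,-0.0107,0],"delta_rot": [0,0,0],"claw": 16}]}}

```text
time: 15.48
eef_pos: [0.5569, 0.0762, 0.1047]
tcp_rot: [-0.025, 0.706, 0.022, 0.708]
contact_force: [0.7, 3.5, -0.6]
opening: 0.245
```

```bash
python3 st.py e
```

```text
t 15.48 [0.5569 0.0762 0.1047] F [ 0.7   3.47 -0.65] Fpress [0.94 3.42] open 20.9 r 0.1618 phi 0.0309
-25 [-0.0005  0.0252]; -20 [-0.0007  0.0202]; -15 [-0.0008  0.0151]; -10 [-0.0007  0.0101]; -5 [-0.0004  0.005 ]; -2 [-0.0002  0.002 ]; 2 [ 0.0002 -0.002 ]; 5 [ 0.0006 -0.005 ]; 10 [ 0.0013 -0.01  ]; 15 [ 0.0022 -0.015 ]; 20 [ 0.0033 -0.0199]; 25 [ 0.0045 -0.0249]; 30 [ 0.0058 -0.0297]; 35 [ 0.0073 -0.0345]; 40 [ 0.009  -0.0393]; 45 [ 0.0108 -0.044 ]; 
jaw prof [(0, 37), (-2, 38), (-4, 39), (-6, 45), (-8, 53), (-10, 56), (-12, 57), (-14, 57), (-16, 57), (-18, 57), (-20, 57), (-22, 58), (-24, 65), (-26, 77), (-28, 84), (-30, 86), (-32, 86), (-34, 87), (-36, 86), (-38, 84), (-40, 92), (-42, 118), (-44, 132), (-46, 132), (-48, 122), (-50, 125), (-52, 132), (-54, 135), (-56, 136), (-58, 135)]
```

Third click. The jaw now touches the mould, and the mould is nearly home. Fourth stroke, pausing before the click to feel the load.

{"method": "play_rows", "body": {"targets": [{"delta_pos": [-0.0004,0.005,0],"delta_rot": [0,0,0],"claw": 16},{"delta_pos": [-0.0007,0.012,0],"delta_rot": [0,0,0],"claw": 16},{"delta_pos": [-0.0007,0.019,0],"delta_rot": [0,0,0],"claw": 16},{"delta_pos": [-0.0005,0.026,0],"delta_rot": [0,0,0],"claw": 16},{"delta_pos": [0,0.033,0],"delta_rot": [0,0,0],"claw": 16},{"delta_pos": [0.0006,0.039,0],"delta_rot": [0,0,0],"claw": 16},{"delta_pos": [0.0013,0.044,0],"delta_rot": [0,0,0],"claw": 16},{"delta_pos": [0.0018,0.0475,0],"delta_rot": [0,0,0],"claw": 16},{"delta_pos": [0.0021,0.0495,0],"delta_rot": [0,0,0],"claw": 16},{"delta_pos": [0.0021,0.0495,0],"delta_rot": [0,0,0],"claw": 16}]}}

```text
time: 16.37
eef_pos: [0.559, 0.1256, 0.1046]
tcp_rot: [-0.026, 0.706, 0.021, 0.708]
contact_force: [0.3, -4.0, -1.0]
opening: 0.246
```

{"method": "play_rows", "body": {"targets": [{"delta_pos": [-0.001,-0.005,0],"delta_rot": [0,0,0],"claw": 16},{"delta_pos": [-0.0016,-0.01,0],"delta_rot": [0,0,0],"claw": 16},{"delta_pos": [-0.0021,-0.015,0],"delta_rot": [0,0,0],"claw": 16},{"delta_pos": [-0.0025,-0.02,0],"delta_rot": [0,0,0],"claw": 16},{"delta_pos": [-0.0028,-0.025,0],"delta_rot": [0,0,0],"claw": 16},{"delta_pos": [-0.003,-0.03,0],"delta_rot": [0,0,0],"claw": 16},{"delta_pos": [-0.003,-0.035,0],"delta_rot": [0,0,0],"claw": 16},{"delta_pos": [-0.003,-0.038,0],"delta_rot": [0,0,0],"claw": 16},{"delta_pos": [-0.003,-0.039,0],"delta_rot": [0,0,0],"claw": 16}]}}

```text
time: 17.12
eef_pos: [0.5561, 0.0863, 0.1046]
tcp_rot: [-0.025, 0.706, 0.021, 0.708]
contact_force: [0.8, 4.0, -1.4]
opening: 0.246
```

```bash
python3 st.py f|tail -1;python3 st.py f2|head -1
```

```text
jaw prof [(0, 40), (-2, 38), (-4, 38), (-6, 42), (-8, 49), (-10, 52), (-12, 54), (-14, 59), (-16, 67), (-18, 78), (-20, 85), (-22, 87), (-24, 87), (-26, 87), (-28, 86), (-30, 86), (-32, 87), (-34, 87), (-36, 87), (-38, 82), (-40, 83), (-42, 113), (-44, 132), (-46, 129), (-48, 112), (-50, 114), (-52, 127), (-54, 135), (-56, 136), (-58, 135)]
t 17.17 [0.5561 0.0863 0.1046] F [ 1.14  2.57 -1.35] Fpress [1.31 2.49] open 20.9 r 0.1619 phi -0.0315
```

Push-back felt: about 4 N at the knob, against 0–2 N before, and the jaw is no longer advancing. I'll complete this click.

{"method": "play_rows", "body": {"targets": [{"delta_pos": [0.0001,-0.003,0],"delta_rot": [0,0,0],"claw": 16},{"delta_pos": [0.0003,-0.006,0],"delta_rot": [0,0,0],"claw": 16},{"delta_pos": [0.0006,-0.0085,0],"delta_rot": [0,0,0],"claw": 16},{"delta_pos": [0.0008,-0.0102,0],"delta_rot": [0,0,0],"claw": 16},{"delta_pos": [0.0008,-0.0102,0],"delta_rot": [0,0,0],"claw": 16}]}}

```text
time: 17.63
eef_pos: [0.557, 0.0762, 0.1046]
tcp_rot: [-0.025, 0.706, 0.021, 0.708]
contact_force: [0.8, 5.5, -1.4]
opening: 0.249
```

{"method": "play_rows", "body": {"targets": [{"delta_pos": [-0.0004,0.005,0],"delta_rot": [0,0,0],"claw": 16},{"delta_pos": [-0.0007,0.012,0],"delta_rot": [0,0,0],"claw": 16},{"delta_pos": [-0.0007,0.019,0],"delta_rot": [0,0,0],"claw": 16},{"delta_pos": [-0.0005,0.026,0],"delta_rot": [0,0,0],"claw": 16},{"delta_pos": [0,0.033,0],"delta_rot": [0,0,0],"claw": 16},{"delta_pos": [0.0006,0.039,0],"delta_rot": [0,0,0],"claw": 16},{"delta_pos": [0.0013,0.044,0],"delta_rot": [0,0,0],"claw": 16},{"delta_pos": [0.0018,0.0475,0],"delta_rot": [0,0,0],"claw": 16},{"delta_pos": [0.0021,0.0495,0],"delta_rot": [0,0,0],"claw": 16},{"delta_pos": [0.0021,0.0495,0],"delta_rot": [0,0,0],"claw": 16}]}}

```text
time: 18.47
eef_pos: [0.559, 0.1256, 0.1045]
tcp_rot: [-0.026, 0.706, 0.021, 0.708]
contact_force: [-1.2, -3.6, 0.3]
opening: 0.247
```

```bash
python3 st.py g
```

```text
t 18.47 [0.559  0.1256 0.1045] F [-1.18 -3.57  0.3 ] Fpress [-1.42 -3.48] open 21.1 r 0.1624 phi -0.2753
-25 [0.0071 0.0243]; -20 [0.0054 0.0195]; -15 [0.0038 0.0147]; -10 [0.0024 0.0099]; -5 [0.0011 0.0049]; -2 [0.0004 0.002 ]; 2 [-0.0004 -0.002 ]; 5 [-0.001 -0.005]; 10 [-0.0018 -0.01  ]; 15 [-0.0024 -0.015 ]; 20 [-0.0029 -0.0201]; 25 [-0.0033 -0.0251]; 30 [-0.0034 -0.0302]; 35 [-0.0035 -0.0353]; 40 [-0.0033 -0.0403]; 45 [-0.003  -0.0454]; 
jaw prof [(0, 67), (-2, 60), (-4, 57), (-6, 56), (-8, 56), (-10, 56), (-12, 54), (-14, 59), (-16, 66), (-18, 78), (-20, 85), (-22, 88), (-24, 88), (-26, 88), (-28, 88), (-30, 88), (-32, 88), (-34, 88), (-36, 88), (-38, 84), (-40, 84), (-42, 115), (-44, 133), (-46, 131), (-48, 114), (-50, 115), (-52, 129), (-54, 137), (-56, 137), (-58, 137)]
```

Snug click 1 of 2.

{"method": "play_rows", "body": {"targets": [{"delta_pos": [-0.001,-0.005,0],"delta_rot": [0,0,0],"claw": 16},{"delta_pos": [-0.0016,-0.01,0],"delta_rot": [0,0,0],"claw": 16},{"delta_pos": [-0.0021,-0.015,0],"delta_rot": [0,0,0],"claw": 16},{"delta_pos": [-0.0025,-0.02,0],"delta_rot": [0,0,0],"claw": 16},{"delta_pos": [-0.0028,-0.025,0],"delta_rot": [0,0,0],"claw": 16},{"delta_pos": [-0.003,-0.03,0],"delta_rot": [0,0,0],"claw": 16},{"delta_pos": [-0.003,-0.035,0],"delta_rot": [0,0,0],"claw": 16},{"delta_pos": [-0.003,-0.038,0],"delta_rot": [0,0,0],"claw": 16},{"delta_pos": [-0.003,-0.0395,0],"delta_rot": [0,0,0],"claw": 16}]}}

```text
time: 19.27
eef_pos: [0.5561, 0.087, 0.1046]
tcp_rot: [-0.023, 0.705, 0.022, 0.708]
contact_force: [0.1, 7.2, -1.5]
opening: 0.247
```

{"method": "play_rows", "body": {"targets": [{"delta_pos": [0.0001,-0.003,0],"delta_rot": [0,0,0],"claw": 16},{"delta_pos": [0.0003,-0.006,0],"delta_rot": [0,0,0],"claw": 16},{"delta_pos": [0.0006,-0.0085,0],"delta_rot": [0,0,0],"claw": 16},{"delta_pos": [0.0008,-0.0102,0],"delta_rot": [0,0,0],"claw": 16},{"delta_pos": [0.0008,-0.0102,0],"delta_rot": [0,0,0],"claw": 16}]}}

```text
time: 19.68
eef_pos: [0.5568, 0.0779, 0.1045]
tcp_rot: [-0.021, 0.705, 0.023, 0.708]
contact_force: [0.4, 6.2, -1.9]
opening: 0.248
```

```bash
python3 st.py i
```

```text
t 19.68 [0.5568 0.0779 0.1045] F [ 0.42  6.2  -1.92] Fpress [0.84 6.16] open 21.1 r 0.1617 phi 0.0204
-25 [-0.0003  0.0252]; -20 [-0.0005  0.0202]; -15 [-0.0006  0.0151]; -10 [-0.0006  0.0101]; -5 [-0.0004  0.005 ]; -2 [-0.0002  0.002 ]; 2 [ 0.0002 -0.002 ]; 5 [ 0.0005 -0.005 ]; 10 [ 0.0012 -0.01  ]; 15 [ 0.002 -0.015]; 20 [ 0.003 -0.02 ]; 25 [ 0.0042 -0.0249]; 30 [ 0.0055 -0.0298]; 35 [ 0.0069 -0.0346]; 40 [ 0.0086 -0.0394]; 45 [ 0.0103 -0.0442]; 
jaw prof [(0, 57), (-2, 58), (-4, 57), (-6, 53), (-8, 45), (-10, 38), (-12, 38), (-14, 38), (-16, 42), (-18, 49), (-20, 50), (-22, 54), (-24, 61), (-26, 74), (-28, 83), (-30, 86), (-32, 87), (-34, 87), (-36, 86), (-38, 82), (-40, 83), (-42, 113), (-44, 131), (-46, 129), (-48, 112), (-50, 113), (-52, 127), (-54, 134), (-56, 135), (-58, 135)]
```

{"method": "play_rows", "body": {"targets": [{"delta_pos": [0.0001,-0.001,0],"delta_rot": [0,0,0],"claw": 16},{"delta_pos": [0.0002,-0.002,0],"delta_rot": [0,0,0],"claw": 16},{"delta_pos": [0.0002,-0.002,0],"delta_rot": [0,0,0],"claw": 16}]}}

```text
time: 19.98
eef_pos: [0.5569, 0.0771, 0.1045]
tcp_rot: [-0.02, 0.705, 0.024, 0.708]
contact_force: [0.1, 5.9, -0.9]
opening: 0.245
```

{"method": "play_rows", "body": {"targets": [{"delta_pos": [0.0001,-0.001,0],"delta_rot": [0,0,0],"claw": 16},{"delta_pos": [0.0002,-0.002,0],"delta_rot": [0,0,0],"claw": 16},{"delta_pos": [0.0002,-0.002,0],"delta_rot": [0,0,0],"claw": 16}]}}

```text
time: 20.23
eef_pos: [0.5569, 0.0764, 0.1045]
tcp_rot: [-0.018, 0.705, 0.025, 0.709]
contact_force: [0.4, 6.6, -1.7]
opening: 0.247
```

```bash
python3 st.py j|head -1
python3 - <<'E'
from h import *
a=[cv2.imread(f"pics/top_{k}.png")[125:215,255:395] for k in "agj"]
cv2.imwrite("pics/cmp.png",np.vstack([cv2.resize(x[20:70],None,fx=4,fy=4,interpolation=cv2.INTER_CUBIC) for x in a]))
E
```

```text
t 20.23 [0.5569 0.0764 0.1045] F [ 0.39  6.58 -1.68] Fpress [0.83 6.54] open 21.1 r 0.1617 phi 0.0294
```

View pics/cmp.png

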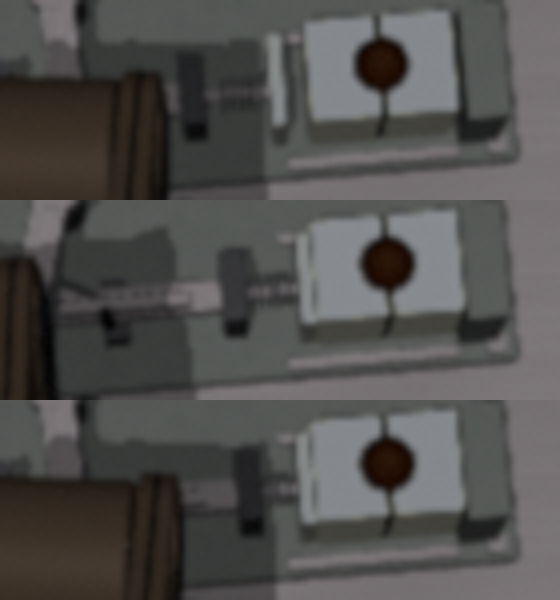

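Comparison crop (after clicks 1, 4 and 5): the gap from rack block to jaw goes 84 → 71 → 57 px, so the spring is squeezed about 7 and then 15 mm. The mould is flush with the fixed jaw. Last snug click.

{"method": "play_rows", "body": {"targets": [{"delta_pos": [-0.0004,0.005,0],"delta_rot": [0,0,0],"claw": 16},{"delta_pos": [-0.0007,0.012,0],"delta_rot": [0,0,0],"claw": 16},{"delta_pos": [-0.0007,0.019,0],"delta_rot": [0,0,0],"claw": 16},{"delta_pos": [-0.0005,0.026,0],"delta_rot": [0,0,0],"claw": 16},{"delta_pos": [0,0.033,0],"delta_rot": [0,0,0],"claw": 16},{"delta_pos": [0.0006,0.039,0],"delta_rot": [0,0,0],"claw": 16},{"delta_pos": [0.0013,0.044,0],"delta_rot": [0,0,0],"claw": 16},{"delta_pos": [0.0018,0.0475,0],"delta_rot": [0,0,0],"claw": 16},{"delta_pos": [0.0021,0.0495,0],"delta_rot": [0,0,0],"claw": 16},{"delta_pos": [0.0021,0.0495,0],"delta_rot": [0,0,0],"claw": 16}]}}

```text
time: 21.12
eef_pos: [0.5591, 0.1256, 0.1044]
tcp_rot: [-0.019, 0.705, 0.024, 0.708]
contact_force: [-2.0, -3.6, 0.9]
opening: 0.246
```

```bash
python3 st.py k|head -1
```

```text
t 21.12 [0.5591 0.1256 0.1044] F [-1.96 -3.58  0.9 ] Fpress [-2.2  -3.44] open 21.0 r 0.1623 phi -0.2756
```

{"method": "play_rows", "body": {"targets": [{"delta_pos": [-0.001,-0.005,0],"delta_rot": [0,0,0],"claw": 16},{"delta_pos": [-0.0016,-0.01,0],"delta_rot": [0,0,0],"claw": 16},{"delta_pos": [-0.0021,-0.015,0],"delta_rot": [0,0,0],"claw": 16},{"delta_pos": [-0.0025,-0.02,0],"delta_rot": [0,0,0],"claw": 16},{"delta_pos": [-0.0028,-0.025,0],"delta_rot": [0,0,0],"claw": 16},{"delta_pos": [-0.003,-0.03,0],"delta_rot": [0,0,0],"claw": 16},{"delta_pos": [-0.003,-0.035,0],"delta_rot": [0,0,0],"claw": 16},{"delta_pos": [-0.003,-0.038,0],"delta_rot": [0,0,0],"claw": 16},{"delta_pos": [-0.003,-0.0395,0],"delta_rot": [0,0,0],"claw": 16}]}}

```text
time: 21.92
eef_pos: [0.5561, 0.0881, 0.1044]
tcp_rot: [-0.015, 0.705, 0.026, 0.709]
contact_force: [-0.7, 10.0, -1.5]
opening: 0.247
```

{"method": "play_rows", "body": {"targets": [{"delta_pos": [0.0001,-0.003,0],"delta_rot": [0,0,0],"claw": 16},{"delta_pos": [0.0003,-0.006,0],"delta_rot": [0,0,0],"claw": 16},{"delta_pos": [0.0006,-0.0085,0],"delta_rot": [0,0,0],"claw": 16},{"delta_pos": [0.0008,-0.0105,0],"delta_rot": [0,0,0],"claw": 16},{"delta_pos": [0.0008,-0.0105,0],"delta_rot": [0,0,0],"claw": 16}]}}

```text
time: 22.33
eef_pos: [0.5566, 0.0797, 0.1043]
tcp_rot: [-0.012, 0.705, 0.027, 0.709]
contact_force: [-0.5, 8.8, -0.4]
opening: 0.245
```

{"method": "play_rows", "body": {"targets": [{"delta_pos": [0.0001,-0.0015,0],"delta_rot": [0,0,0],"claw": 16},{"delta_pos": [0.0003,-0.003,0],"delta_rot": [0,0,0],"claw": 16},{"delta_pos": [0.0004,-0.004,0],"delta_rot": [0,0,0],"claw": 16},{"delta_pos": [0.0004,-0.004,0],"delta_rot": [0,0,0],"claw": 16}]}}

```text
time: 22.67
eef_pos: [0.5568, 0.0778, 0.1042]
tcp_rot: [-0.01, 0.704, 0.028, 0.709]
contact_force: [-0.5, 8.9, -0.7]
opening: 0.243
```

```bash
python3 st.py l|head -1
```

```text
t 22.67 [0.5568 0.0778 0.1042] F [-0.47  8.94 -0.71] Fpress [0.14 8.95] open 20.8 r 0.1618 phi 0.0205
```

{"method": "play_rows", "body": {"targets": [{"delta_pos": [0.0001,-0.0015,0],"delta_rot": [0,0,0],"claw": 16},{"delta_pos": [0.0002,-0.003,0],"delta_rot": [0,0,0],"claw": 16},{"delta_pos": [0.0002,-0.003,0],"delta_rot": [0,0,0],"claw": 16}]}}

```text
time: 22.97
eef_pos: [0.5568, 0.0769, 0.1042]
tcp_rot: [-0.008, 0.704, 0.03, 0.709]
contact_force: [-0.2, 8.8, -0.1]
opening: 0.248
```

```bash
python3 st.py m|head -1
```

```text
t 22.97 [0.5568 0.0769 0.1042] F [-0.24  8.75 -0.11] Fpress [0.36 8.75] open 21.2 r 0.1618 phi 0.0267
```

{"method": "play_rows", "body": {"targets": [{"delta_pos": [0.0001,-0.0015,0],"delta_rot": [0,0,0],"claw": 16},{"delta_pos": [0.0002,-0.003,0],"delta_rot": [0,0,0],"claw": 16},{"delta_pos": [0.0002,-0.003,0],"delta_rot": [0,0,0],"claw": 16}]}}

```text
time: 23.27
eef_pos: [0.5569, 0.0759, 0.1042]
tcp_rot: [-0.006, 0.704, 0.031, 0.71]
contact_force: [-0.7, 9.4, -0.3]
opening: 0.247
```

{"method": "play_rows", "body": {"targets": [{"delta_pos": [-0.0002,0.003,0],"delta_rot": [0,0,0],"claw": 16},{"delta_pos": [-0.0005,0.006,0],"delta_rot": [0,0,0],"claw": 16},{"delta_pos": [-0.0007,0.01,0],"delta_rot": [0,0,0],"claw": 16},{"delta_pos": [-0.0008,0.014,0],"delta_rot": [0,0,0],"claw": 16},{"delta_pos": [-0.0008,0.018,0],"delta_rot": [0,0,0],"claw": 16},{"delta_pos": [-0.0008,0.02,0],"delta_rot": [0,0,0],"claw": 16},{"delta_pos": [-0.0008,0.02,0],"delta_rot": [0,0,0],"claw": 16}]}}

```text
time: 23.85
eef_pos: [0.556, 0.0973, 0.1043]
tcp_rot: [-0.005, 0.704, 0.032, 0.71]
contact_force: [-1.2, 6.7, -0.0]
opening: 0.245
```

```bash
python3 st.py n|head -1
python3 - <<'E'
from h import *
a=[cv2.imread(f"pics/top_{k}.png")[145:195,255:395] for k in "gjmn"]
cv2.imwrite("pics/cmp2.png",np.vstack([cv2.resize(x[:40],None,fx=4,fy=4,interpolation=cv2.INTER_CUBIC) for x in a])[:600])
E
```

```text
t 23.85 [0.556  0.0973 0.1043] F [-1.18  6.73 -0.04] Fpress [-0.71  6.8 ] open 20.9 r 0.162 phi -0.0998
```

View pics/cmp2.png

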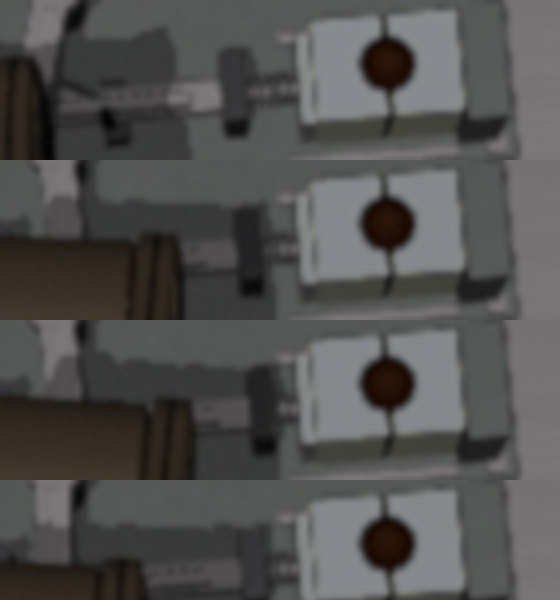

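The last row shows the rack slid back with the lever, at about 252 px against 263 px, and the knob still carries 6.7 N. So that click did not latch: the knob lags the TCP under load. I'll check the tilt, then push further with a firmer grip.

Run:
```python
from h import *
from scipy.spatial.transform import Rotation as Ro
s=ctrl.get_state();A=Ro.from_quat(s["tcp_rot"]);B=Ro.from_quat([-.0232,.706,.0232,.7078])
print(s["tcp_rot"].round(4),"restore rotvec/pi",((B*A.inv()).as_rotvec()/np.pi).round(5),A.as_matrix().round(3).tolist())
c=ctrl.calibration("wrist");w=ctrl.read_camera("wrist");cv2.imwrite("pics/w5.png",w[200:480,140:500])
```

```text
[-0.0045  0.7037  0.0317  0.7098] restore rotvec/pi [-0.01234  0.00153  0.00456] [[0.008, -0.051, 0.999], [0.039, 0.998, 0.051], [-0.999, 0.038, 0.01]]
```

View pics/w5.png

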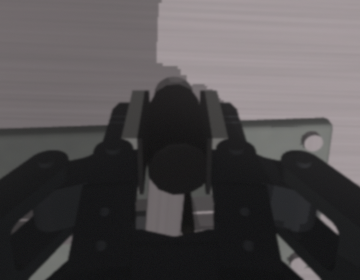

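Run:
```python
from h import *
# dark block column: mean of gray over its rows; edges
for k in "gikjmn":
    g=cv2.cvtColor(cv2.imread(f"pics/top_{k}.png"),cv2.COLOR_BGR2GRAY)
    print(k,g[160:174,302:334].mean(0).astype(int).tolist())
```

```text
g [92, 97, 101, 101, 101, 101, 99, 88, 68, 56, 54, 54, 54, 53, 52, 55, 62, 70, 74, 77, 73, 71, 70, 75, 75, 74, 76, 90, 122, 135, 130, 119]
i [61, 60, 62, 63, 65, 66, 67, 66, 67, 67, 66, 56, 41, 35, 34, 35, 38, 45, 50, 60, 65, 69, 70, 74, 73, 73, 75, 89, 120, 133, 128, 118]
k [88, 88, 91, 91, 93, 98, 100, 100, 101, 100, 93, 72, 56, 54, 54, 54, 53, 47, 50, 62, 67, 70, 71, 75, 75, 74, 76, 91, 122, 135, 130, 119]
j [60, 60, 62, 63, 65, 66, 67, 66, 67, 67, 66, 57, 43, 34, 34, 34, 34, 36, 42, 52, 57, 66, 70, 74, 73, 72, 75, 89, 120, 133, 128, 117]
m [40, 50, 60, 62, 61, 61, 62, 63, 66, 67, 67, 67, 67, 67, 61, 46, 36, 35, 34, 35, 37, 42, 50, 62, 69, 72, 75, 88, 119, 132, 128, 117]
n [61, 61, 61, 62, 63, 65, 66, 67, 67, 67, 67, 66, 60, 53, 52, 53, 53, 54, 52, 49, 52, 62, 68, 73, 73, 73, 75, 89, 120, 133, 128, 118]
```

Measured block edges confirm it: click 5 is held, and on stroke 6 the rack stopped about 1 mm short of its tooth. I'll firm up the grip, restore the tilt and finish the stroke to the stop.

{"method": "play_rows", "body": {"targets": [{"delta_pos": [0,0,0],"delta_rot": [-0.004,0,0.001],"claw": 12},{"delta_pos": [0,0,0],"delta_rot": [-0.008,0.001,0.003],"claw": 12},{"delta_pos": [0,0,0],"delta_rot": [-0.0123,0.0015,0.0045],"claw": 12},{"delta_pos": [0,-0.005,0],"delta_rot": [-0.0123,0.0015,0.0045],"claw": 12},{"delta_pos": [0.0001,-0.01,0],"delta_rot": [-0.0123,0.0015,0.0045],"claw": 12},{"delta_pos": [0.0003,-0.014,0],"delta_rot": [-0.0123,0.0015,0.0045],"claw": 12},{"delta_pos": [0.0006,-0.018,0],"delta_rot": [-0.0123,0.0015,0.0045],"claw": 12},{"delta_pos": [0.0008,-0.02,0],"delta_rot": [-0.0123,0.0015,0.0045],"claw": 12},{"delta_pos": [0.0008,-0.021,0],"delta_rot": [-0.0123,0.0015,0.0045],"claw": 12}], "newtons": 80}}

```text
time: 24.7
eef_pos: [0.5567, 0.0787, 0.1044]
tcp_rot: [-0.019, 0.705, 0.025, 0.708]
contact_force: [-0.2, 8.9, -0.4]
opening: 0.239
```

```bash
python3 st.py o|head -1
cat > blk.py <<'E'
import sys;from h import *
for k in sys.argv[1:]:
    r=cv2.cvtColor(cv2.imread(f"pics/top_{k}.png"),cv2.COLOR_BGR2GRAY)[160:174,302:334].mean(0)
    d=np.argmin(np.diff(r[:22]));hi=r[max(0,d-4):d].max();lo=r[d:d+6].min();h=(hi+lo)/2
    i=[j for j in range(max(0,d-3),d+3) if r[j]>=h>r[j+1]][0];print(k,round(i+(r[i]-h)/(r[i]-r[i+1]),2))
E
python3 blk.py g k j m o
```

```text
t 24.70 [0.5567 0.0787 0.1044] F [-0.16  8.87 -0.43] Fpress [0.45 8.86] open 20.4 r 0.1617 phi 0.0152
g 7.51
k 10.75
j 11.44
m 14.67
o 14.37
```

{"method": "play_rows", "body": {"targets": [{"delta_pos": [0.0001,-0.002,0],"delta_rot": [-0.002,0,0],"claw": 12},{"delta_pos": [0.0003,-0.004,0],"delta_rot": [-0.002,0,0],"claw": 12},{"delta_pos": [0.0004,-0.005,0],"delta_rot": [-0.003,0,0],"claw": 12},{"delta_pos": [0.0004,-0.005,0],"delta_rot": [-0.003,0,0],"claw": 12}]}}

```text
time: 25.08
eef_pos: [0.557, 0.0763, 0.1043]
tcp_rot: [-0.019, 0.705, 0.023, 0.708]
contact_force: [0.3, 10.4, -0.0]
opening: 0.239
```

```bash
python3 st.py p|head -1; python3 blk.py p
```

```text
t 25.08 [0.557  0.0763 0.1043] F [ 0.32 10.37 -0.04] Fpress [ 1.03 10.32] open 20.4 r 0.1617 phi 0.0305
p 14.72
```

{"method": "play_rows", "body": {"targets": [{"delta_pos": [0.0001,-0.0015,0],"delta_rot": [-0.002,0,0],"claw": 12},{"delta_pos": [0.0003,-0.003,0],"delta_rot": [-0.003,0,0],"claw": 12},{"delta_pos": [0.0003,-0.003,0],"delta_rot": [-0.003,0,0],"claw": 12}]}}

```text
time: 25.38
eef_pos: [0.557, 0.0761, 0.1043]
tcp_rot: [-0.019, 0.705, 0.021, 0.708]
contact_force: [-1.8, 9.5, 0.5]
opening: 0.235
```

```bash
python3 st.py q|head -1; python3 blk.py q
```

```text
t 25.38 [0.557  0.0761 0.1043] F [-1.79  9.48  0.53] Fpress [-1.14  9.58] open 20.0 r 0.1617 phi 0.0315
q 14.71
```

The arm's own compliance balances the load here: 3 mm of command is about 9.5 N. I'll command a little further.

{"method": "play_rows", "body": {"targets": [{"delta_pos": [0.0002,-0.002,0],"delta_rot": [-0.002,0,0],"claw": 12},{"delta_pos": [0.0003,-0.004,0],"delta_rot": [-0.003,0,0],"claw": 12},{"delta_pos": [0.0004,-0.005,0],"delta_rot": [-0.003,0,0],"claw": 12},{"delta_pos": [0.0004,-0.005,0],"delta_rot": [-0.003,0,0],"claw": 12}]}}

```text
time: 25.77
eef_pos: [0.5571, 0.0747, 0.1043]
tcp_rot: [-0.018, 0.705, 0.02, 0.709]
contact_force: [-1.5, 12.8, -0.0]
opening: 0.244
```

```bash
python3 st.py r|head -1; python3 blk.py r
```

```text
t 25.77 [0.5571 0.0747 0.1043] F [-1.480e+00  1.283e+01 -1.000e-02] Fpress [-0.6 12.9] open 20.8 r 0.1617 phi 0.04
r 14.93
```

That's stop contact: 12.8 N total and rising. Back off and check whether the rack holds.

{"method": "play_rows", "body": {"targets": [{"delta_pos": [-0.0002,0.004,0],"delta_rot": [0,0,0],"claw": 12},{"delta_pos": [-0.0005,0.008,0],"delta_rot": [0,0,0],"claw": 12},{"delta_pos": [-0.0008,0.013,0],"delta_rot": [0,0,0],"claw": 12},{"delta_pos": [-0.0009,0.018,0],"delta_rot": [0,0,0],"claw": 12},{"delta_pos": [-0.0008,0.022,0],"delta_rot": [0,0,0],"claw": 12},{"delta_pos": [-0.0008,0.022,0],"delta_rot": [0,0,0],"claw": 12}]}}

```text
time: 26.32
eef_pos: [0.5561, 0.0986, 0.1044]
tcp_rot: [-0.016, 0.705, 0.021, 0.709]
contact_force: [-1.6, 7.4, 1.1]
opening: 0.235
```

```bash
python3 st.py s|head -1; python3 blk.py s n
```

```text
t 26.32 [0.5561 0.0986 0.1044] F [-1.57  7.36  1.08] Fpress [-1.06  7.45] open 20.0 r 0.162 phi -0.1079
s 12.59
n 12.14
```

{"method": "play_rows", "body": {"targets": [{"delta_pos": [0.0003,0.006,0],"delta_rot": [0,0,0],"claw": 12},{"delta_pos": [0.0009,0.012,0],"delta_rot": [0,0,0],"claw": 12},{"delta_pos": [0.0017,0.018,0],"delta_rot": [0,0,0],"claw": 12},{"delta_pos": [0.0023,0.022,0],"delta_rot": [0,0,0],"claw": 12},{"delta_pos": [0.0028,0.025,0],"delta_rot": [0,0,0],"claw": 12},{"delta_pos": [0.003,0.0267,0],"delta_rot": [0,0,0],"claw": 12},{"delta_pos": [0.003,0.0267,0],"delta_rot": [0,0,0],"claw": 12}]}}

```text
time: 26.95
eef_pos: [0.5589, 0.1248, 0.1043]
tcp_rot: [-0.017, 0.705, 0.021, 0.708]
contact_force: [-3.9, -2.0, 2.1]
opening: 0.232
```

```bash
python3 st.py u|head -1; python3 blk.py u k g
python3 - <<'E'
from h import *
a=[cv2.resize(cv2.imread(f"pics/top_{k}.png")[150:190,205:345],None,fx=4,fy=4,interpolation=cv2.INTER_CUBIC) for k in "gku"]
cv2.imwrite("pics/cmp3.png",cv2.convertScaleAbs(np.vstack(a),alpha=1.6))
E
```

```text
t 26.95 [0.5589 0.1248 0.1043] F [-3.86 -1.96  2.14] Fpress [-3.99 -1.69] open 19.8 r 0.1623 phi -0.2708
u 10.75
k 10.75
g 7.51
```

Back at the stop, the rack returned to 10.75, the same as after click 5. So five clicks are held and the sixth did not latch. One more firm but gentle stroke, pressing a few newtons into the stop.

{"method": "play_rows", "body": {"targets": [{"delta_pos": [0.0006,0.0025,0],"delta_rot": [0,0,0],"claw": 12},{"delta_pos": [0.0006,0.0025,0],"delta_rot": [0,0,0],"claw": 12},{"delta_pos": [0,-0.003,0],"delta_rot": [0,0,0],"claw": 12},{"delta_pos": [-0.0012,-0.009,0],"delta_rot": [0,0,0],"claw": 12},{"delta_pos": [-0.0019,-0.015,0],"delta_rot": [0,0,0],"claw": 12},{"delta_pos": [-0.0024,-0.021,0],"delta_rot": [-0.002,0,0],"claw": 12},{"delta_pos": [-0.0027,-0.027,0],"delta_rot": [-0.004,0,0],"claw": 12},{"delta_pos": [-0.0027,-0.033,0],"delta_rot": [-0.006,0,0],"claw": 12},{"delta_pos": [-0.0026,-0.039,0],"delta_rot": [-0.008,0,0],"claw": 12},{"delta_pos": [-0.0024,-0.044,0],"delta_rot": [-0.008,0,0],"claw": 12},{"delta_pos": [-0.0021,-0.048,0],"delta_rot": [-0.008,0,0],"claw": 12},{"delta_pos": [-0.0019,-0.051,0],"delta_rot": [-0.008,0,0],"claw": 12},{"delta_pos": [-0.0018,-0.0525,0],"delta_rot": [-0.008,0,0],"claw": 12},{"delta_pos": [-0.0018,-0.0525,0],"delta_rot": [-0.008,0,0],"claw": 12}]}}

```text
time: 28.17
eef_pos: [0.5571, 0.0756, 0.1042]
tcp_rot: [-0.02, 0.705, 0.014, 0.708]
contact_force: [-2.3, 10.3, 0.7]
opening: 0.238
```

```bash
python3 st.py v|head -1; python3 blk.py v
```

```text
t 28.17 [0.5571 0.0756 0.1042] F [-2.32 10.29  0.68] Fpress [-1.61 10.43] open 20.3 r 0.1617 phi 0.0347
v 14.64
```

{"method": "play_rows", "body": {"targets": [{"delta_pos": [0.0003,-0.003,0],"delta_rot": [0,0,0],"claw": 12},{"delta_pos": [0.0005,-0.005,0],"delta_rot": [0,0,0],"claw": 12},{"delta_pos": [0.0006,-0.006,0],"delta_rot": [0,0,0],"claw": 12},{"delta_pos": [0.0006,-0.0065,0],"delta_rot": [0,0,0],"claw": 12},{"delta_pos": [0.0006,-0.0065,0],"delta_rot": [0,0,0],"claw": 12}]}}

```text
time: 28.63
eef_pos: [0.5573, 0.0736, 0.1041]
tcp_rot: [-0.015, 0.705, 0.016, 0.709]
contact_force: [-3.1, 15.3, 1.6]
opening: 0.239
```

```bash
python3 st.py w|head -1; python3 blk.py w
```

```text
t 28.63 [0.5573 0.0736 0.1041] F [-3.15 15.3   1.65] Fpress [-2.1  15.48] open 20.4 r 0.1617 phi 0.0468
w 14.99
```

{"method": "play_rows", "body": {"targets": [{"delta_pos": [0.0003,-0.004,0],"delta_rot": [0,0,0],"claw": 12},{"delta_pos": [0.0005,-0.006,0],"delta_rot": [0,0,0],"claw": 12},{"delta_pos": [0.0006,-0.0075,0],"delta_rot": [0,0,0],"claw": 12},{"delta_pos": [0.0006,-0.0075,0],"delta_rot": [0,0,0],"claw": 12},{"delta_pos": [0.0006,-0.0075,0],"delta_rot": [0,0,0],"claw": 12}]}}

```text
time: 29.1
eef_pos: [0.5575, 0.0713, 0.104]
tcp_rot: [-0.01, 0.705, 0.019, 0.709]
contact_force: [-2.6, 18.4, 1.6]
opening: 0.238
```

```bash
python3 st.py x|head -1; python3 blk.py x
```

```text
t 29.10 [0.5575 0.0713 0.104 ] F [-2.59 18.43  1.56] Fpress [-1.33 18.56] open 20.3 r 0.1617 phi 0.061
x 15.05
```

{"method": "play_rows", "body": {"targets": [{"delta_pos": [-0.0002,0.004,0],"delta_rot": [0,0,0],"claw": 12},{"delta_pos": [-0.0005,0.008,0],"delta_rot": [0,0,0],"claw": 12},{"delta_pos": [-0.0008,0.013,0],"delta_rot": [0,0,0],"claw": 12},{"delta_pos": [-0.0009,0.018,0],"delta_rot": [0,0,0],"claw": 12},{"delta_pos": [-0.0008,0.022,0],"delta_rot": [0,0,0],"claw": 12},{"delta_pos": [-0.0008,0.022,0],"delta_rot": [0,0,0],"claw": 12}]}}

```text
time: 29.65
eef_pos: [0.556, 0.0936, 0.104]
tcp_rot: [-0.01, 0.706, 0.02, 0.708]
contact_force: [-6.6, 0.3, 2.8]
opening: 0.236
```

```bash
python3 st.py y|head -1; python3 blk.py y s
```

```text
t 29.65 [0.556  0.0936 0.104 ] F [-6.63  0.35  2.76] Fpress [-6.59  0.8 ] open 20.1 r 0.1619 phi -0.0768
y 14.32
s 12.59
```

Latched: the load is gone and the rack holds at 14.3, a full tooth beyond 10.75. I'll relax, let go and retreat straight up.

{"method": "play_rows", "body": {"targets": [{"delta_pos": [-0.0015,0,0],"delta_rot": [0,0,0],"claw": 12},{"delta_pos": [-0.0015,0,0],"delta_rot": [0,0,0],"claw": 25},{"delta_pos": [-0.0015,0,0],"delta_rot": [0,0,0],"claw": 40},{"delta_pos": [-0.0015,0,0],"delta_rot": [0,0,0],"claw": 50},{"delta_pos": [-0.0015,0,0],"delta_rot": [0,0,0],"claw": 50},{"delta_pos": [-0.0015,0,0.01],"delta_rot": [0,0,0],"claw": 50},{"delta_pos": [-0.0015,0,0.03],"delta_rot": [0,0,0],"claw": 50},{"delta_pos": [-0.0015,0,0.06],"delta_rot": [0,0,0],"claw": 50},{"delta_pos": [-0.0015,0,0.09],"delta_rot": [0,0,0],"claw": 50},{"delta_pos": [-0.02,0.01,0.12],"delta_rot": [0,0,0],"claw": 50},{"delta_pos": [-0.05,0.02,0.14],"delta_rot": [0,0,0],"claw": 50},{"delta_pos": [-0.07,0.03,0.14],"delta_rot": [0,0,0],"claw": 50},{"delta_pos": [-0.07,0.03,0.14],"delta_rot": [0,0,0],"claw": 50}]}}

```text
time: 30.78
eef_pos: [0.4842, 0.1249, 0.2467]
tcp_rot: [-0.01, 0.704, 0.021, 0.709]
contact_force: [0.3, 1.4, -0.1]
opening: 0.584
```

```bash
python3 st.py z; python3 blk.py z g k
python3 - <<'E'
from h import *
c=ctrl.calibration("top");th=.0683;R=np.array([[np.cos(th),-np.sin(th)],[np.sin(th),np.cos(th)]]);t=np.array([.66066,.00338])
a=cv2.imread("pics/top0.png");b=cv2.imread("pics/top_z.png")
# bystanders: change per patch
for n,(u,v) in dict(egg=(437,168),roll=(154,271),jar=(369,264),blue=(497,227),red1=(415,320),red2=(479,334)).items():
    p,q=[cv2.cvtColor(i,cv2.COLOR_BGR2LAB)[v-22:v+22,u-22:u+22,1:].astype(np.float32).sum(2) for i in(a,b)]
    print(n,cv2.phaseCorrelate(p,q))
h=cv2.cvtColor(b,cv2.COLOR_BGR2HSV);m=cv2.inRange(h,(0,120,20),(15,255,120));k=np.zeros_like(m);k[140:185,330:375]=m[140:185,330:375]
M=cv2.moments(k,True);w=cast(c,(M["m10"]/M["m00"],M["m01"]/M["m00"]),.066)[:2];print("egg tip press frame",R.T@(w-t))
E
```

```text
t 30.78 [0.4842 0.1249 0.2467] F [ 0.34  1.4  -0.11] Fpress [0.44 1.38] open 49.9 r 0.2359 phi -0.2074
-25 [0.0079 0.036 ]; -20 [0.0059 0.0289]; -15 [0.0041 0.0217]; -10 [0.0025 0.0145]; -5 [0.0011 0.0073]; -2 [0.0004 0.0029]; 2 [-0.0004 -0.0029]; 5 [-0.0009 -0.0073]; 10 [-0.0016 -0.0147]; 15 [-0.002 -0.022]; 20 [-0.0023 -0.0294]; 25 [-0.0022 -0.0368]; 30 [-0.002  -0.0441]; 35 [-0.0015 -0.0515]; 40 [-0.0008 -0.0588]; 45 [ 0.0001 -0.0661]; 
jaw prof [(0, 87), (-2, 87), (-4, 86), (-6, 86), (-8, 86), (-10, 86), (-12, 82), (-14, 69), (-16, 62), (-18, 61), (-20, 59), (-22, 56), (-24, 54), (-26, 52), (-28, 53), (-30, 59), (-32, 70), (-34, 82), (-36, 86), (-38, 83), (-40, 84), (-42, 114), (-44, 133), (-46, 130), (-48, 113), (-50, 115), (-52, 128), (-54, 135), (-56, 137), (-58, 137)]
z 14.21
g 7.51
k 10.75
egg ((0.5014331400931376, 0.4874430328990904), 0.9982103189715633)
roll ((0.464183475537002, 0.5518467610789237), 0.7821501013084694)
jar ((0.5809866395849106, 0.5078342816426051), 0.887354502265836)
blue ((0.508102887811301, 0.4843033814512232), 0.9896624157973277)
red1 ((0.34069918326606796, 0.5800406676698557), 0.9867141594121486)
red2 ((0.4964861383905159, 0.4989516228167581), 0.9187881101207969)
egg tip press frame [ 0.00450555 -0.08968638]
```

```bash
python3 -c "
from plant import ctrl
print(ctrl.sign_off())"
```

```text
the job is handed in; nothing more can be done
None
```

The mould is clamped against the fixed jaw and the job is handed in at about 31 s; no verdict was reported. I set the white mould between the guides about 6 mm short of home and pumped the lever by its knob for six clicks. The first three brought the jaw up to the mould. Push-back was first felt on click 4, at about 4 N on the knob. Clicks 5 and 6 were the two snugging clicks, and then I let go.

**What the last checks showed:**
- **Clamp:** the rack is holding on the sixth tooth. The spring is squeezed by roughly 23 mm, so I estimate about 35 N on the mould, inside the 10–44 N band. That is worked out from tooth counting and images, not measured directly.
- **Mould position:** the egg tip is at press y -89.7 mm, against -90 for home. It read 4.5 mm off in press x, just inside the 5 mm guide clearance. I did not confirm that reading in a second view.
- **Other things on the table:** the egg stand, label roll, jar, the blue mould and both red moulds show no shift between the first and last top views.
- **Robot:** clear of everything, with the force reading near zero.

**What went wrong on the way:**
- **Click 6:** it failed to latch on the first two pushes, because the arm gave way under the load and the rack slid back to tooth 5.
- **Stop force:** the push that latched it reached about 18 N at the knob. I estimate 7–9 N of that was on the forward stop, against the 29 N that would ruin it. Other stop contacts were lighter.

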